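# Pack the copper buttons down the tube and latch it

## Robot

A 6-joint arm with a two-finger parallel gripper is mounted at the origin on the work surface. World frame = base frame: x ahead of the robot, y to its left, z up, the work surface at z = 0. Lengths are in m, angles in rad, forces in N, time in s.
With the tool pointing down it reaches from about 0.35 to 0.975 m from the base axis. Payload 4.9 kg.
Tool frame: the origin (TCP) lies at the very end of the fingers, on their centre line; the grasp point (between the pads) lies 19 mm behind it (manip.hold_point_z is the distance from the TCP to the grasp point, in m); z points along the fingers, y is the direction in which the jaws open and shut (so a half turn about z gives the same grasp; the last joint's range is limited). The gripper opens to 85 mm and grips with 20 to 120 N. Pads are 22 mm wide; open, the fingers measure 114 mm over their backs; the gripper's body (76 mm by 85 mm) begins 54 mm behind the grasp point. The pads swing forward as they close: fully open they stand 13 mm farther back than shut.
Start: joints at [1.162, 0.053, 1.613, -0, 1.476, -0.119], TCP at [0.179, 0.599, 0.231] pointing down, gripper open.
Joint ranges: [-3.01, 3.01], [-1.01, 2.22], [0.06, 2.58], [-1.02, 4.17], [0.09, 2.62], [-3.14, 3.14]. Speed limits (rad/s): [2.57, 2.57, 3.14, 3.14, 3.14, 3.14].

## Interface

Orientations are given as a unit quaternion [w, x, y, z].
In Python, from plant import monitor, grab_frame, camera_params, ticket, manip gives the robot as it stands.
- The arm moves only by the tool play_rows, never from a script. Its argument "commands" is a list of rows, each an object of numbers: "dx", "dy", "dz": the shift along the tool's x, y, z in cm; "rx", "ry", "rz": the turn, a rotation vector about the tool's x, y, z in rad; "claw": the closure, from 0 (fully open) to 1 (shut). In form: [{"dx": .., "dy": .., "dz": .., "rx": .., "ry": .., "rz": .., "claw": ..}, ...]. A call has 1 to 5 rows; each row is the pose to reach, as a shift and turn from the pose measured when the call began, along the tool's axes at that moment; what a row does not reach only later rows make up. A row lasts 1/10 s, in which the tool goes at most 50 mm and 8.59 degrees, less where a joint would pass 70% of its speed; a pose out of reach is approached as far as the arm can. A call with a gripper value outside its range is refused whole. The fingers move at their own pace and stop on an object; the grip force is fixed at half the most. Time passes only in rows, so rows that repeat a pose let the fingers close. It gives the time, the measured TCP pose, the force and the opening at its end, in the units of the state.
- monitor.state(): the state, without advancing time (a new reading comes with each control period).
- grab_frame(name): name is "scene" or "top" or "wrist"; returns the picture (384x512x3 uint8, blue, green, red); there is no depth.
- camera_params(name): a dict with "fx", "fy", "cx", "cy" (pixels), "rvec" (rotation vector, rad) and "tvec" (3), from world to camera coordinates, as OpenCV has them; the wrist camera has in their place "tool_from_camera" (4x4, takes a point from camera to tool coordinates, whose origin is the TCP and whose axes are the flange's). Camera axes: x right, y down, z forward; pixel columns grow to the right and rows downward; lengths in m; the calibration is good to about 2 mm. A picture is of the moment at which its call begins: read the wrist's pose just before it. camera_params takes no time and is no camera call.
- ticket.job_done(): hands the job in, once; it reports no verdict.
The state is a dict: "time": time; "joint_pos": joint angles; "joint_vel": joint speeds; "joint_efforts": joint torques, N m; "tool_pos": TCP position; "tool_rot": TCP orientation; "contact_force": force on the tool from outside, world axes, zero at the start; "ft_torque": the same for the moment, N m; "gripper_width": opening from 0.0 (shut) to 1.0 (fully open).
Only numpy, scipy, OpenCV 4.12 (cv2) and the standard library are available. Lean on these libraries where they do the work, as an engineer would, in place of code of your own. Each camera call takes 0.05 s, during which the arm holds its last target.

## Task

Take the rod from its stand and press the copper buttons in the open tube down until they sit firmly on the bottom, stand the rod back upright in its stand, and swing the yellow hook across the tube's mouth until it is fully home in its catch. Leave the other loose things on the bench where they are.

Things in the scene. Friction and masses are not known exactly. Their poses are not given: they have to be found in the camera images.
- tube: open packing tube unit, fixed: aluminium base 136 x 70 x 10 mm (long along its x; origin under its centre), upright clear tube on its centre (outer diameter 34, bore 28 mm) with a blue funnel mouth; hinge post 45 mm from the tube axis along +x, yellow C-shaped catch (108 mm high) 45 mm along -x, open towards the unit's +y
- packed_tube: a second, identical fixed unit, already packed and with its hook already closed: it needs nothing; origin under the centre of its base
- tube_mouth (a point): centre of the tube's mouth, on the tube axis, 90 mm above the bench; the funnel (inner diameter about 40 mm at the rim) narrows to the 28 mm bore 14 mm below it
- tube_floor (a point): centre of the tube's inner floor, 76 mm below the mouth
- stack (a joint): height of the stack of copper buttons above the tube's floor, m: 0 = bottomed out, at most 0.045. The stack (three buttons, diameter 26 mm, 21 mm high in all) stays where it is left, slides down under about 5 N and stops dead at the bottom; press on there with 10 to 20 N to seat it firmly
- stack_top (a point): centre of the stack's top face, 21 mm above the tube's floor when bottomed out
- hook (a joint): angle of the yellow hook, rad: 0 = closed, fully home against its stop in the catch; it grows to 2.1 as the hook swings open in the horizontal plane towards the unit's +y side (clockwise seen from above). It stays where it is left, turning under about 1 N at the knob
- hook_hinge (a point): on the hook's vertical hinge axis, 45 mm from the tube axis along the unit's +x, 93 mm above the bench
- hook_knob (a point): centre of the top of the hook's black upright knob (diameter 14 mm, 30 mm tall, top 132 mm above the bench, foot on the yellow arm whose top is 102 mm above the bench), 62 mm from the hinge axis; the arm is 11 mm wide, 95 mm long
- rod: loose packing rod, 180 mm long, 0.14 kg, standing upright; origin at the centre of its underside, z up along it: white foot 22 mm in diameter and 14 mm high, steel shaft of diameter 12 mm, wooden handle of diameter 18 mm from 118 to 180 mm
- rod_handle (a point): on the rod's axis in the middle of the wooden handle, 145 mm above the underside of the foot
- stand: the rod's fixed stand: black disc of diameter 68 and height 10 mm with an upright aluminium cup of bore 28 mm; origin at the centre of its underside
- stand_mouth (a point): centre of the cup's mouth, 58 mm above the bench; it is funnel-shaped, about 40 mm wide at the rim, narrowing to the bore 12 mm below
- stand_floor (a point): centre of the cup's inner floor, 10 mm above the bench, on which the rod's foot rests
- button_a: bystander: loose copper button, diameter 36 mm, 8 mm high, origin under its centre
- button_b: bystander: another such copper button
- tape: bystander: roll of clear tape lying flat, diameter 76 mm, 19 mm high, origin under its centre
- bottle: bystander: white bottle with a red cap, diameter 44 mm, 110 mm high, origin under its centre
- screwdriver: bystander: screwdriver with a green handle, lying on the bench
Not all that is in view belongs to the job. Of the things that look like the rod, the smallest one is meant.

How it is judged:
By the outcome, as a careful person would: the job done as asked, in the order asked, and still so for the second after the job is handed in, with the robot touching nothing.
It also fails if it takes over 72 s, if anything falls off the work surface, if the arm or the gripper's body presses on something with over 40 N, if the wrist force passes 120 N, or if a joint passes its speed limit or range.

## Working session

There is one attempt and no reset: what is moved stays moved. The work goes in short steps, Python scripts to look and compute and a tool call to move; the robot and the scene stay as the last step left them, time stands still between calls to the robot, and variables do not carry over. Pictures are saved under pics/ and viewed, and the job is handed in when it is done.

Besides the shell and the picture viewer there is one more tool, called after ">>>" by a JSON object that holds its "api" and its "payload", one argument or row to a line. play_rows: Moves the arm, as the interface text tells. Its arguments: {"type":"object","properties":{"commands":{"type":"array"}},"required":["commands"]}

```bash
mkdir -p pics; ls
python3 - <<'E'
from plant import monitor, grab_frame, camera_params, ticket, manip
import cv2
print(monitor.state())
print({k:getattr(manip,k) for k in dir(manip) if k[0]!='_'})
for n in ("scene","top","wrist"):
    cv2.imwrite(f"pics/{n}0.png",grab_frame(n)); print(n,camera_params(n))
E
```

```text
pics
{'time': 0.0, 'joint_pos': array([ 1.16202681e+00,  5.33500217e-02,  1.61430447e+00,  9.31087169e-06,
        1.47601542e+00, -1.18985515e-01]), 'joint_vel': array([7.75413934e-04, 1.07790535e-03, 9.03745077e-04, 9.80555315e-04,
       3.60360958e-05, 1.54125904e-03]), 'joint_efforts': array([-1.05010939e-03, -3.93689525e+01, -3.70175421e+01, -1.67753615e-04,
        7.08385240e-03, -1.28829726e-05]), 'tool_pos': array([0.17832641, 0.59836089, 0.23006102]), 'tool_rot': array([-2.75375066e-04,  1.44385924e-01,  9.89520907e-01, -1.00146964e-03]), 'contact_force': array([0.45703178, 0.49763402, 0.15103366]), 'ft_torque': array([0.02769484, 0.01108448, 0.01317765]), 'gripper_width': 1.0065137255208094}
{'IKError': <class 'plant.IKError'>, 'hold_point_z': 0.0187}
scene {'fx': 354.2189474104139, 'fy': 354.2189474104139, 'cx': 255.68273135069433, 'cy': 196.13121973455824, 'rvec': array([ 2.0625977 ,  0.92888778, -0.47776497]), 'tvec': array([-0.30834589, -0.14359477,  1.24335161])}
top {'fx': 477.6997994178888, 'fy': 477.6997994178888, 'cx': 255.72936768107937, 'cy': 187.48890411132618, 'rvec': array([ 2.13827123, -2.19177342,  0.07180986]), 'tvec': array([0.01873826, 0.53346217, 1.37675926])}
wrist {'fx': 307.32761570324124, 'fy': 307.32761570324124, 'cx': 255.3319513737532, 'cy': 189.79550704094845, 'tool_from_camera': array([[ 8.32162079e-04, -9.48719887e-01, -3.16116882e-01,
         8.01208220e-02],
       [ 9.99999647e-01,  8.25883350e-04,  1.53834956e-04,
         4.62431588e-04],
       [ 1.15129388e-04, -3.16116898e-01,  9.48720240e-01,
        -1.42058833e-01],
       [ 0.00000000e+00,  0.00000000e+00,  0.00000000e+00,
         1.00000000e+00]])}
```

View pics/scene0.png

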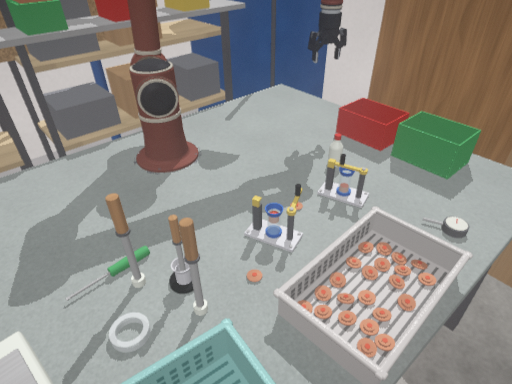

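View pics/top0.png

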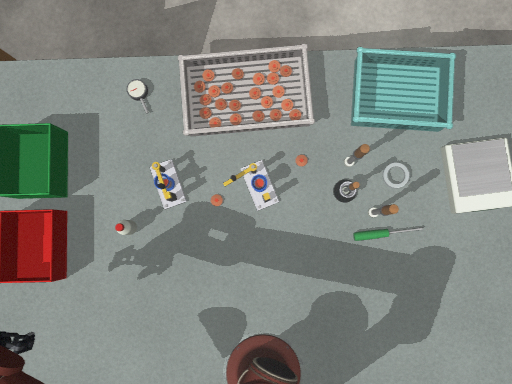

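View pics/wrist0.png

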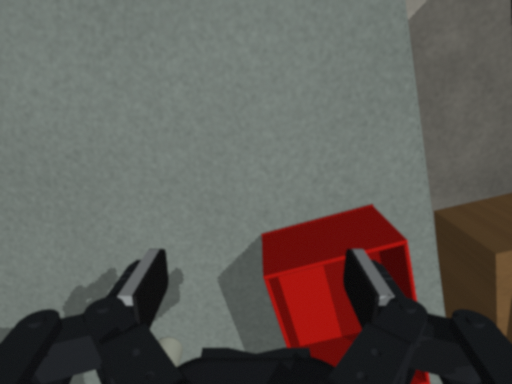

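```bash
cat > h.py <<'E'
import numpy as np, cv2
from plant import monitor, grab_frame, camera_params
from scipy.spatial.transform import Rotation as R
def Rt(n):
    p=camera_params(n)
    K=np.array([[p['fx'],0,p['cx']],[0,p['fy'],p['cy']],[0,0,1]])
    if n!='wrist':
        return K,cv2.Rodrigues(p['rvec'])[0],np.array(p['tvec'])
    s=monitor.state(); T=np.eye(4); q=s['tool_rot']; T[:3,:3]=R.from_quat([q[1],q[2],q[3],q[0]]).as_matrix(); T[:3,3]=s['tool_pos']
    C=np.linalg.inv(T@p['tool_from_camera']); return K,C[:3,:3],C[:3,3]
def ray(n,u,v,C=None):
    K,r,t=C or Rt(n); d=r.T@np.linalg.inv(K)@[u,v,1]; return -r.T@t,d
def onz(n,u,v,z,C=None):
    o,d=ray(n,u,v,C); return o+d*(z-o[2])/d[2]
def proj(n,P,C=None):
    K,r,t=C or Rt(n); c=K@(r@np.asarray(P)+t); return c[:2]/c[2]
def tri(*obs):
    A=np.zeros((3,3));b=np.zeros(3)
    for o,d in obs:
        d=d/np.linalg.norm(d);M=np.eye(3)-np.outer(d,d);A+=M;b+=M@o
    return np.linalg.solve(A,b)
E
python3 - <<'E'
import cv2
a=cv2.imread('pics/top0.png'); s=cv2.imread('pics/scene0.png')
cv2.imwrite('pics/t_a.png',cv2.resize(a[150:240,120:310],None,fx=4,fy=4,interpolation=cv2.INTER_CUBIC))
cv2.imwrite('pics/t_b.png',cv2.resize(a[135:245,310:440],None,fx=5,fy=5,interpolation=cv2.INTER_CUBIC))
cv2.imwrite('pics/s_a.png',cv2.resize(s[140:290,230:390],None,fx=4.5,fy=4,interpolation=cv2.INTER_CUBIC))
cv2.imwrite('pics/s_b.png',cv2.resize(s[185:325,90:250],None,fx=4,fy=4,interpolation=cv2.INTER_CUBIC))
from h import *
print(onz('top',263,375,0),onz('top',346,190,0),onz('top',260,184,0.05))
E
```

```text
[-0.00678324 -0.00204696  0.        ] [ 0.52151246 -0.26161931  0.        ] [ 0.54118829 -0.00754014  0.05      ]
```

View pics/t_a.png

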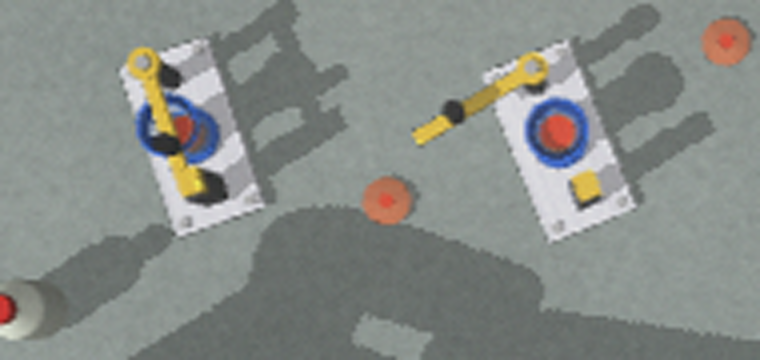

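View pics/t_b.png

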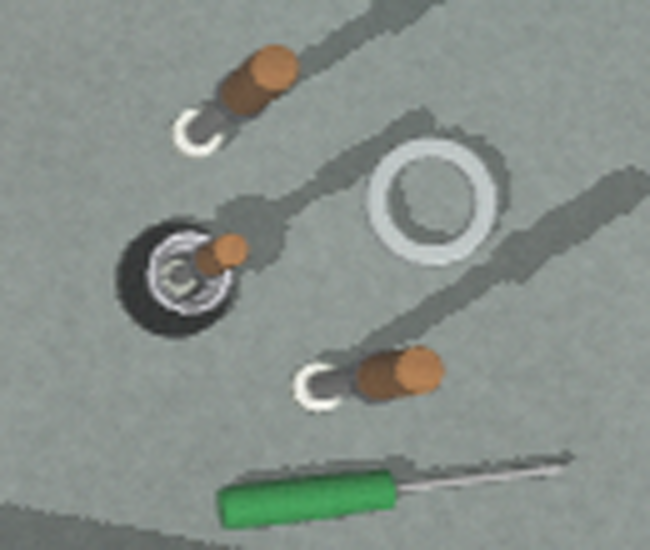

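View pics/s_a.png

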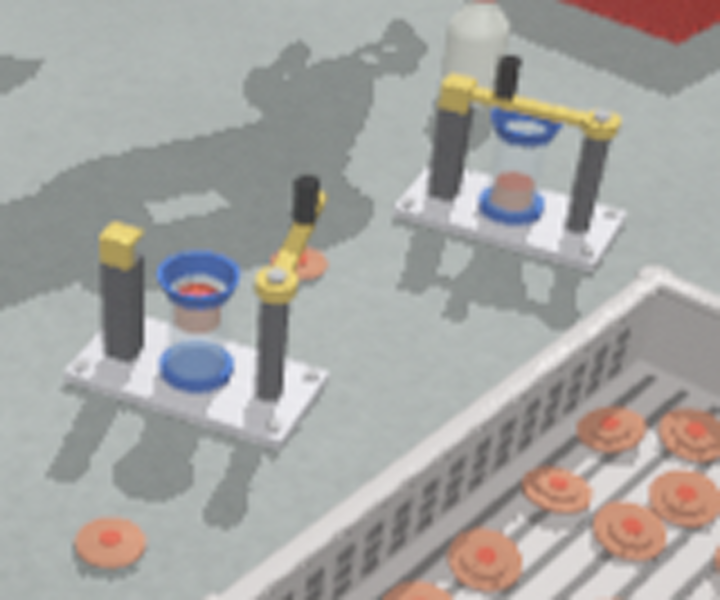

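View pics/s_b.png

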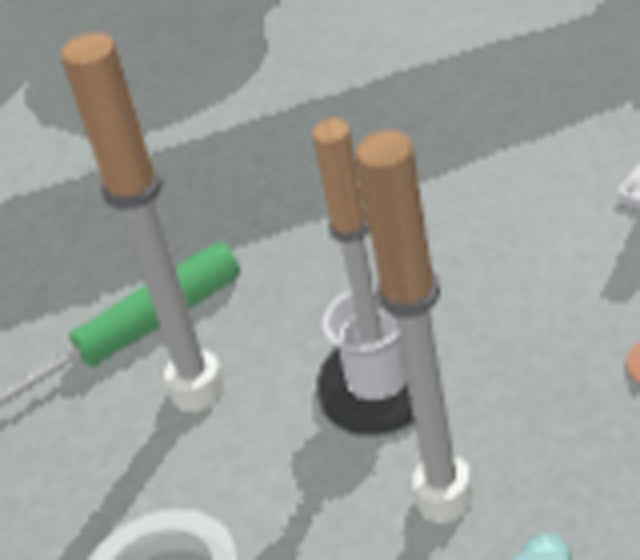

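Run:
```python
from h import *
np.set_printoptions(precision=4,suppress=True)
def tb(x,y): return (x+.5)/5-.5+310,(y+.5)/5-.5+135
def ta(x,y): return (x+.5)/4-.5+120,(y+.5)/4-.5+150
def sa(x,y): return (x+.5)/4.5-.5+230,(y+.5)/4-.5+140
def sb(x,y): return (x+.5)/4-.5+90,(y+.5)/4-.5+185
T=lambda p,z: onz('top',*p,z); S=lambda p,z: onz('scene',*p,z)
print('rodtop',T(tb(231,250),.19),S(sb(332,131),.19),tri(ray('top',*tb(231,250)),ray('scene',*sb(332,131))))
print('stand',T(tb(178,278),.01), 'cup',T(tb(190,272),.058),S(sb(360,322),.058))
for a,b,c,d in [((274,68),(198,132),(386,150),(442,495)),((418,370),(318,387),(92,50),(193,385))]:
    print('big',tri(ray('top',*tb(*a)),ray('scene',*sb(*c))),T(tb(*b),.007),S(sb(*d),.007))
print('mouth',T(ta(557,132),.09),S(sa(199,280),.09))
print('hinge',T(ta(534,66),.102),S(sa(276,276),.102))
print('catch',T(ta(585,187),.108),S(sa(121,232),.108))
print('knob',T(ta(453,110),.132),S(sa(307,182),.132))
print('armtip',T(ta(418,138),.102))
for n,p in dict(hinge2=(143,62),catch2=(192,178),knob2=(168,140)).items(): print(n,T(ta(*p),.105))
print('bottle',T(ta(5,308),.11),'btn',T(ta(388,200),.008),T(ta(727,40),.008))
print('tape',T(tb(432,200),.019),'screw',T(tb(310,500),.015))
```

```text
rodtop [ 0.5197 -0.2555  0.19  ] [ 0.5201 -0.2543  0.19  ] [ 0.52   -0.2549  0.1902]
stand [ 0.5202 -0.2576  0.01  ] cup [ 0.5197 -0.2566  0.058 ] [ 0.5191 -0.2598  0.058 ]
big [ 0.6052 -0.2701  0.2428] [ 0.607  -0.2734  0.007 ] [ 0.6051 -0.2717  0.007 ]
big [ 0.4541 -0.3333  0.242 ] [ 0.4541 -0.3374  0.007 ] [ 0.4525 -0.3354  0.007 ]
mouth [ 0.5413 -0.005   0.09  ] [ 0.546  -0.0081  0.09  ]
hinge [0.5866 0.0097 0.102 ] [0.5809 0.0143 0.102 ]
catch [ 0.501  -0.0236  0.108 ] [ 0.5   -0.023  0.108]
knob [0.5539 0.0646 0.132 ] [0.5536 0.0641 0.132 ]
armtip [0.5384 0.0913 0.102 ]
hinge2 [0.5963 0.282  0.105 ]
catch2 [0.5144 0.2483 0.105 ]
knob2 [0.5412 0.2648 0.105 ]
bottle [0.4276 0.377  0.11  ] btn [0.5021 0.1227 0.008 ] [ 0.6148 -0.1318  0.008 ]
tape [ 0.5615 -0.406   0.019 ] screw [ 0.3884 -0.328   0.015 ]
```

```bash
cat >> h.py <<'E'
np.set_printoptions(precision=4,suppress=True)
def go(P,yaw_deg):
    """row for TCP at P, tool z straight down, tool x at yaw"""
    s=monitor.state(); q=s['tool_rot']; M=R.from_quat([q[1],q[2],q[3],q[0]])
    a=np.deg2rad(yaw_deg); c,sn=np.cos(a),np.sin(a)
    G=R.from_matrix(np.array([[c,sn,0],[sn,-c,0],[0,0,-1]]))
    d=M.inv().apply(np.asarray(P)-s['tool_pos'])*100; r=(M.inv()*G).as_rotvec()
    x=M.as_matrix()[:,0]
    print('t',round(s['time'],2),'pos',s['tool_pos'],'yaw',np.rad2deg(np.arctan2(x[1],x[0])).round(2),'F',s['contact_force'],'w',round(s['gripper_width'],3))
    print('row d',d.round(2),'r',r.round(4))
E
python3 - <<'E'
from h import *
go([.52,-.255,.30],20)
E
```

```text
t 0.15 pos [0.1784 0.5985 0.2303] yaw 163.4 F [-0.0179 -0.1341 -0.2807] w 0.998
row d [-57.12 -72.04  -6.86] r [-0.0009  0.002   2.5027]
```

>>> {"api": "play_rows", "payload": {
  "commands": [
    {"dx": -57.1, "dy": -72.0, "dz": -8, "rz": 2.5, "claw": 0.4},
    {"dx": -57.1, "dy": -72.0, "dz": -8, "rz": 2.5, "claw": 0.4},
    {"dx": -57.1, "dy": -72.0, "dz": -8, "rz": 2.5, "claw": 0.4},
    {"dx": -57.1, "dy": -72.0, "dz": -8, "rz": 2.5, "claw": 0.4},
    {"dx": -57.1, "dy": -72.0, "dz": -8, "rz": 2.5, "claw": 0.4}
  ]
}}

```text
invalid input
```

```bash
python3 -c "
from h import *
go([.52,-.255,.31],20)"
```

```text
t 0.15 pos [0.1784 0.5985 0.2303] yaw 163.4 F [-0.0179 -0.1341 -0.2807] w 0.998
row d [-57.12 -72.04  -7.86] r [-0.0009  0.002   2.5027]
```

>>> {"api": "play_rows", "payload": {
  "commands": [
    {"dx": -57.1, "dy": -72.0, "dz": -8, "rx": 0, "ry": 0, "rz": 2.5, "claw": 0.4},
    {"dx": -57.1, "dy": -72.0, "dz": -8, "rx": 0, "ry": 0, "rz": 2.5, "claw": 0.4},
    {"dx": -57.1, "dy": -72.0, "dz": -8, "rx": 0, "ry": 0, "rz": 2.5, "claw": 0.4},
    {"dx": -57.1, "dy": -72.0, "dz": -8, "rx": 0, "ry": 0, "rz": 2.5, "claw": 0.4},
    {"dx": -57.1, "dy": -72.0, "dz": -8, "rx": 0, "ry": 0, "rz": 2.5, "claw": 0.4}
  ]
}}

```text
time: 0.65
tool_pos: [0.2712, 0.3658, 0.2527]
tool_rot: [0.0, 0.499, 0.867, -0.0]
contact_force: [0.5, -0.2, -0.6]
gripper_width: 0.602
```

```bash
python3 -c "
from h import *
go([.52,-.255,.31],20)"
```

```text
t 0.65 pos [0.2712 0.3658 0.2527] yaw 120.12 F [ 0.5441 -0.1524 -0.5509] w 0.602
row d [-66.19  -9.63  -5.66] r [0.0006 0.0009 1.7474]
```

>>> {"api": "play_rows", "payload": {
  "commands": [
    {"dx": -66.2, "dy": -9.6, "dz": -6, "rx": 0, "ry": 0, "rz": 1.75, "claw": 0.4},
    {"dx": -66.2, "dy": -9.6, "dz": -6, "rx": 0, "ry": 0, "rz": 1.75, "claw": 0.4},
    {"dx": -66.2, "dy": -9.6, "dz": -6, "rx": 0, "ry": 0, "rz": 1.75, "claw": 0.4},
    {"dx": -66.2, "dy": -9.6, "dz": -6, "rx": 0, "ry": 0, "rz": 1.75, "claw": 0.4},
    {"dx": -66.2, "dy": -9.6, "dz": -6, "rx": 0, "ry": 0, "rz": 1.75, "claw": 0.4}
  ]
}}

```text
time: 1.15
tool_pos: [0.3637, 0.1346, 0.2755]
tool_rot: [0.001, 0.782, 0.623, 0.0]
contact_force: [1.5, 0.5, -0.5]
gripper_width: 0.605
```

```bash
python3 -c "
from h import *
go([.52,-.255,.31],20)"
```

```text
t 1.15 pos [0.3637 0.1346 0.2755] yaw 77.12 F [ 1.4728  0.5113 -0.5128] w 0.605
row d [-34.5   23.93  -3.41] r [ 0.0013 -0.0005  0.9969]
```

>>> {"api": "play_rows", "payload": {
  "commands": [
    {"dx": -34.5, "dy": 23.9, "dz": -5, "rx": 0, "ry": 0, "rz": 1.0, "claw": 0.4},
    {"dx": -34.5, "dy": 23.9, "dz": -5, "rx": 0, "ry": 0, "rz": 1.0, "claw": 0.4},
    {"dx": -34.5, "dy": 23.9, "dz": -5, "rx": 0, "ry": 0, "rz": 1.0, "claw": 0.4},
    {"dx": -34.5, "dy": 23.9, "dz": -5, "rx": 0, "ry": 0, "rz": 1.0, "claw": 0.4},
    {"dx": -34.5, "dy": 23.9, "dz": -5, "rx": 0, "ry": 0, "rz": 1.0, "claw": 0.4}
  ]
}}

```text
time: 1.65
tool_pos: [0.4557, -0.0963, 0.3052]
tool_rot: [0.0, 0.956, 0.293, 0.001]
contact_force: [1.2, -0.3, 0.3]
gripper_width: 0.605
```

```bash
python3 -c "
from h import *
go([.52,-.255,.31],20)"
```

```text
t 1.65 pos [ 0.4557 -0.0963  0.3052] yaw 34.08 F [ 1.2007 -0.265   0.342 ] w 0.605
row d [-3.57 16.75 -0.46] r [ 0.0009 -0.0011  0.2458]
```

>>> {"api": "play_rows", "payload": {
  "commands": [
    {"dx": -3.6, "dy": 16.7, "dz": -0.5, "rx": 0, "ry": 0, "rz": 0.246, "claw": 0.4},
    {"dx": -3.6, "dy": 16.7, "dz": -0.5, "rx": 0, "ry": 0, "rz": 0.246, "claw": 0.4},
    {"dx": -3.6, "dy": 16.7, "dz": -0.5, "rx": 0, "ry": 0, "rz": 0.246, "claw": 0.4},
    {"dx": -3.6, "dy": 16.7, "dz": -0.5, "rx": 0, "ry": 0, "rz": 0.246, "claw": 0.4},
    {"dx": -3.6, "dy": 16.7, "dz": -0.5, "rx": 0, "ry": 0, "rz": 0.246, "claw": 0.4}
  ]
}}

```text
time: 2.15
tool_pos: [0.5196, -0.2574, 0.3091]
tool_rot: [-0.0, 0.985, 0.172, -0.0]
contact_force: [-0.8, 1.2, -0.8]
gripper_width: 0.601
```

```bash
python3 -c "
from h import *
go([.52,-.255,.31],20)
C=Rt('wrist'); f=grab_frame('wrist'); cv2.imwrite('pics/w1.png',f)
print(proj('wrist',[.52,-.255,.19],C))"
```

```text
t 2.15 pos [ 0.5196 -0.2574  0.3091] yaw 19.79 F [-0.7773  1.2056 -0.808 ] w 0.601
row d [ 0.12 -0.21 -0.09] r [-0.0005  0.0003 -0.0037]
[252.5569 183.5865]
```

View pics/w1.png

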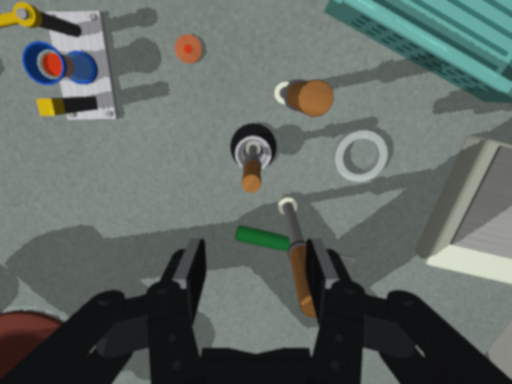

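>>> {"api": "play_rows", "payload": {
  "commands": [
    {"dx": 0.1, "dy": -0.2, "dz": 5, "rx": 0, "ry": 0, "rz": 0, "claw": 0.4},
    {"dx": 0.1, "dy": -0.2, "dz": 9, "rx": 0, "ry": 0, "rz": 0, "claw": 0.4},
    {"dx": 0.1, "dy": -0.2, "dz": 13, "rx": 0, "ry": 0, "rz": 0, "claw": 0.4},
    {"dx": 0.1, "dy": -0.2, "dz": 17.3, "rx": 0, "ry": 0, "rz": 0, "claw": 0.4},
    {"dx": 0.1, "dy": -0.2, "dz": 17.3, "rx": 0, "ry": 0, "rz": 0, "claw": 0.4}
  ]
}}

```text
time: 2.7
tool_pos: [0.5151, -0.2492, 0.129]
tool_rot: [-0.005, 0.985, 0.173, -0.005]
contact_force: [-0.3, 1.5, -0.5]
gripper_width: 0.598
```

```bash
python3 -c "
from h import *
go([.52,-.255,.136],20)
C=Rt('wrist'); f=grab_frame('wrist'); cv2.imwrite('pics/w2.png',f)
print(proj('wrist',[.52,-.255,.19],C))"
```

```text
t 2.7 pos [ 0.5151 -0.2492  0.129 ] yaw 19.95 F [-0.2859  1.4584 -0.4856] w 0.598
row d [ 0.26  0.7  -0.71] r [-0.0124  0.0081 -0.0008]
[273.1406 342.0795]
```

View pics/w2.png

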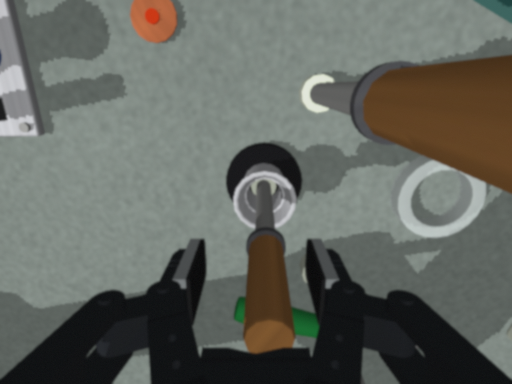

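>>> {"api": "play_rows", "payload": {
  "commands": [
    {"dx": 0.3, "dy": 0.7, "dz": -0.7, "rx": -0.012, "ry": 0.008, "rz": 0, "claw": 0.4},
    {"dx": 0.3, "dy": 0.7, "dz": -0.7, "rx": -0.012, "ry": 0.008, "rz": 0, "claw": 0.4},
    {"dx": 0.3, "dy": 0.7, "dz": -0.7, "rx": -0.012, "ry": 0.008, "rz": 0, "claw": 0.4},
    {"dx": 0.3, "dy": 0.7, "dz": -0.7, "rx": -0.012, "ry": 0.008, "rz": 0, "claw": 0.4}
  ]
}}

```text
time: 3.15
tool_pos: [0.5234, -0.257, 0.1422]
tool_rot: [0.003, 0.985, 0.173, 0.003]
contact_force: [-0.5, 0.7, 0.2]
gripper_width: 0.596
```

```bash
python3 -c "
from h import *
go([.52,-.255,.136],20)
C=Rt('wrist'); f=grab_frame('wrist'); cv2.imwrite('pics/w3.png',f)
print(proj('wrist',[.52,-.255,.19],C))"
```

```text
t 3.15 pos [ 0.5234 -0.257   0.1422] yaw 19.94 F [-0.4544  0.7496  0.1946] w 0.596
row d [-0.25 -0.31  0.62] r [ 0.0074 -0.0057 -0.0011]
[247.1317 323.7454]
```

View pics/w3.png

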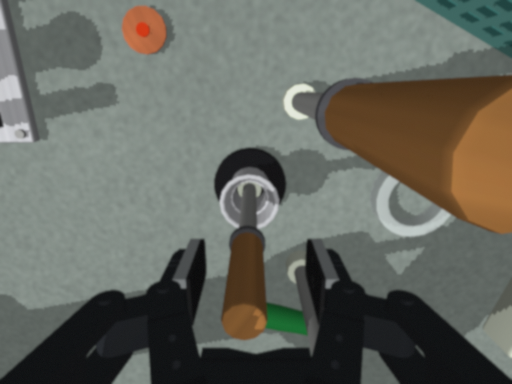

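>>> {"api": "play_rows", "payload": {
  "commands": [
    {"dx": 0, "dy": 0, "dz": 0, "rx": 0, "ry": 0, "rz": 0, "claw": 0.4},
    {"dx": 0, "dy": 0, "dz": 0, "rx": 0, "ry": 0, "rz": 0, "claw": 0.4},
    {"dx": 0, "dy": 0, "dz": 0, "rx": 0, "ry": 0, "rz": 0, "claw": 0.4}
  ]
}}

```text
time: 3.5
tool_pos: [0.523, -0.2568, 0.1415]
tool_rot: [0.003, 0.985, 0.173, 0.003]
contact_force: [-0.3, 0.3, 0.2]
gripper_width: 0.601
```

```bash
python3 -c "
from h import *
go([.52,-.255,.136],20)
print(monitor.state()['joint_vel'])"
```

```text
t 3.5 pos [ 0.523  -0.2568  0.1415] yaw 19.94 F [-0.2753  0.3377  0.1577] w 0.601
row d [-0.23 -0.27  0.55] r [ 0.0064 -0.005  -0.0011]
[-0.0004  0.002   0.0021  0.0002 -0.0011  0.0014]
```

>>> {"api": "play_rows", "payload": {
  "commands": [
    {"dx": -0.25, "dy": -0.25, "dz": 0.5, "rx": 0.006, "ry": -0.005, "rz": 0, "claw": 0.4},
    {"dx": -0.25, "dy": -0.25, "dz": 0.5, "rx": 0.006, "ry": -0.005, "rz": 0, "claw": 0.4},
    {"dx": -0.25, "dy": -0.25, "dz": 0.5, "rx": 0.006, "ry": -0.005, "rz": 0, "claw": 0.4}
  ]
}}

```text
time: 3.8
tool_pos: [0.5196, -0.2551, 0.1359]
tool_rot: [-0.0, 0.985, 0.173, -0.0]
contact_force: [1.1, 0.9, 0.5]
gripper_width: 0.599
```

```bash
python3 -c "
from h import *
go([.52,-.255,.136],20)
print(monitor.state()['joint_vel'])
C=Rt('wrist'); f=grab_frame('wrist'); cv2.imwrite('pics/w4.png',f)
print(proj('wrist',[.52,-.255,.19],C),proj('wrist',[.52,-.257,.058],C))"
```

```text
t 3.8 pos [ 0.5196 -0.2551  0.1359] yaw 19.93 F [1.104  0.8846 0.4555] w 0.599
row d [ 0.05  0.01 -0.01] r [-0.0004  0.0006 -0.0012]
[-0.0014 -0.005  -0.0074  0.0008 -0.0026 -0.0003]
[254.1981 330.4687] [257.3554 201.4008]
```

View pics/w4.png

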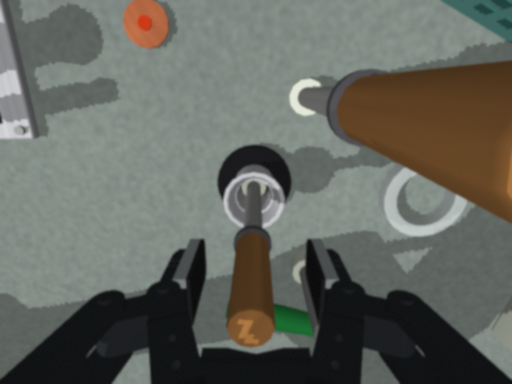

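>>> {"api": "play_rows", "payload": {
  "commands": [
    {"dx": 0.1, "dy": -0.1, "dz": 0, "rx": 0, "ry": 0, "rz": 0, "claw": 0.4},
    {"dx": 0.1, "dy": -0.1, "dz": 0, "rx": 0, "ry": 0, "rz": 0, "claw": 0.7},
    {"dx": 0.1, "dy": -0.1, "dz": 0, "rx": 0, "ry": 0, "rz": 0, "claw": 1},
    {"dx": 0.1, "dy": -0.1, "dz": 0, "rx": 0, "ry": 0, "rz": 0, "claw": 1},
    {"dx": 0.1, "dy": -0.1, "dz": 0, "rx": 0, "ry": 0, "rz": 0, "claw": 1}
  ]
}}

```text
time: 4.35
tool_pos: [0.5204, -0.254, 0.1364]
tool_rot: [0.0, 0.985, 0.173, 0.0]
contact_force: [-0.1, 0.6, 0.6]
gripper_width: 0.197
```

```bash
python3 -c "
from h import *
go([.52,-.255,.136],20)
C=Rt('wrist'); f=grab_frame('wrist'); cv2.imwrite('pics/w5.png',f)
print(proj('wrist',[.52,-.255,.19],C),proj('wrist',[.52,-.257,.058],C))"
```

```text
t 4.35 pos [ 0.5204 -0.254   0.1364] yaw 19.93 F [-0.1135  0.623   0.6275] w 0.197
row d [-0.08  0.08  0.04] r [ 0.0002 -0.     -0.0012]
[256.4098 332.052 ] [258.2814 202.7109]
```

View pics/w5.png

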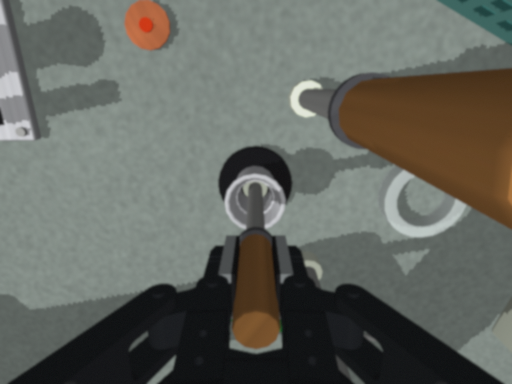

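>>> {"api": "play_rows", "payload": {
  "commands": [
    {"dx": 0, "dy": 0, "dz": -1, "rx": 0, "ry": 0, "rz": 0, "claw": 1},
    {"dx": 0, "dy": 0, "dz": -4, "rx": 0, "ry": 0, "rz": 0, "claw": 1},
    {"dx": 0, "dy": 0, "dz": -8, "rx": 0, "ry": 0, "rz": 0, "claw": 1},
    {"dx": 0, "dy": 0, "dz": -12, "rx": 0, "ry": 0, "rz": 0, "claw": 1},
    {"dx": 0, "dy": 0, "dz": -14, "rx": 0, "ry": 0, "rz": 0, "claw": 1}
  ]
}}

```text
time: 4.9
tool_pos: [0.5215, -0.2547, 0.2817]
tool_rot: [0.002, 0.985, 0.173, 0.002]
contact_force: [-0.1, -1.2, -0.8]
gripper_width: 0.195
```

```bash
python3 -c "
from h import *
go([.543,-.006,.28],20)
f=grab_frame('scene'); cv2.imwrite('pics/s2.png',f)
f=grab_frame('wrist'); cv2.imwrite('pics/w6.png',f)
cv2.imwrite('pics/c.png',np.hstack([f[:,:],cv2.resize(grab_frame('scene')[100:325,90:330],None,fx=1.7,fy=1.7)[:384]])[:, :800])"
```

```text
t 4.9 pos [ 0.5215 -0.2547  0.2817] yaw 19.93 F [-0.0857 -1.1755 -0.7991] w 0.195
row d [ 10.5  -22.65   0.09] r [ 0.0055 -0.0038 -0.0012]Traceback (most recent call last):
  File "<string>", line 6, in <module>
    cv2.imwrite('pics/c.png',np.hstack([f[:,:],cv2.resize(grab_frame('scene')[100:325,90:330],None,fx=1.7,fy=1.7)[:384]])[:, :800])
                             ~~~~~~~~~^^^^^^^^^^^^^^^^^^^^^^^^^^^^^^^^^^^^^^^^^^^^^^^^^^^^^^^^^^^^^^^^^^^^^^^^^^^^^^^^^^^
    return _nx.concatenate(arrs, 1, dtype=dtype, casting=casting)
           ~~~~~~~~~~~~~~~^^^^^^^^^^^^^^^^^^^^^^^^^^^^^^^^^^^^^^^
ValueError: all the input array dimensions except for the concatenation axis must match exactly, but along dimension 0, the array at index 0 has size 384 and the array at index 1 has size 382
```

View pics/w6.png

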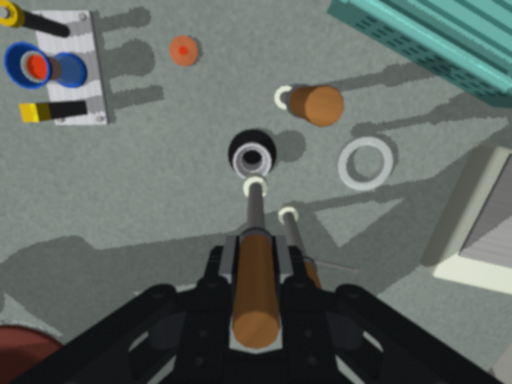

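View pics/s2.png

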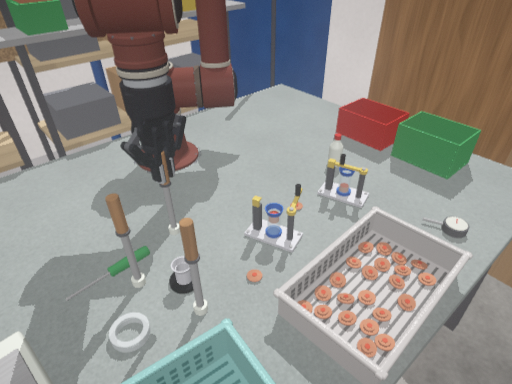

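>>> {"api": "play_rows", "payload": {
  "commands": [
    {"dx": 10.5, "dy": -22.6, "dz": 0.1, "rx": 0.005, "ry": -0.004, "rz": 0, "claw": 1},
    {"dx": 10.5, "dy": -22.6, "dz": 0.1, "rx": 0.005, "ry": -0.004, "rz": 0, "claw": 1},
    {"dx": 10.5, "dy": -22.6, "dz": 0.1, "rx": 0.005, "ry": -0.004, "rz": 0, "claw": 1},
    {"dx": 10.5, "dy": -22.6, "dz": 0.1, "rx": 0.005, "ry": -0.004, "rz": 0, "claw": 1},
    {"dx": 10.5, "dy": -22.6, "dz": 0.1, "rx": 0.005, "ry": -0.004, "rz": 0, "claw": 1}
  ]
}}

```text
time: 5.55
tool_pos: [0.5413, -0.004, 0.2739]
tool_rot: [-0.001, 0.985, 0.173, -0.003]
contact_force: [1.4, -0.8, -1.1]
gripper_width: 0.196
```

>>> {"api": "play_rows", "payload": {
  "commands": [
    {"dx": 0, "dy": 0, "dz": 0, "rx": 0, "ry": 0, "rz": 0, "claw": 1},
    {"dx": 0, "dy": 0, "dz": 0, "rx": 0, "ry": 0, "rz": 0, "claw": 1},
    {"dx": 0, "dy": 0, "dz": 0, "rx": 0, "ry": 0, "rz": 0, "claw": 1}
  ]
}}

```text
time: 5.85
tool_pos: [0.5406, -0.0048, 0.272]
tool_rot: [-0.002, 0.985, 0.173, -0.005]
contact_force: [-0.7, -0.8, -0.9]
gripper_width: 0.196
```

```bash
python3 -c "
from h import *
go([.543,-.0065,.28],20)
print(monitor.state()['joint_vel'])
C=Rt('wrist'); f=grab_frame('wrist'); cv2.imwrite('pics/w7.png',f)
print(proj('wrist',[.543,-.0065,.09],C))
T=np.linalg.inv(camera_params('wrist')['tool_from_camera'])
K=C[0]
for z in (.126,.112,.10): 
  c=K@(T@[0,0,z,1])[:3]; print(z,c[:2]/c[2])
"
```

```text
t 5.85 pos [ 0.5406 -0.0048  0.272 ] yaw 19.88 F [-0.6712 -0.7965 -0.8819] w 0.196
row d [ 0.16  0.24 -0.8 ] r [-0.0047  0.0085 -0.0022]
[-0.0215 -0.0036 -0.0175  0.0022  0.0016  0.0023]
[258.0106 164.5158]
0.126 [254.8847 182.6278]
0.112 [254.8596 187.3762]
0.1 [254.836  191.8386]
```

View pics/w7.png

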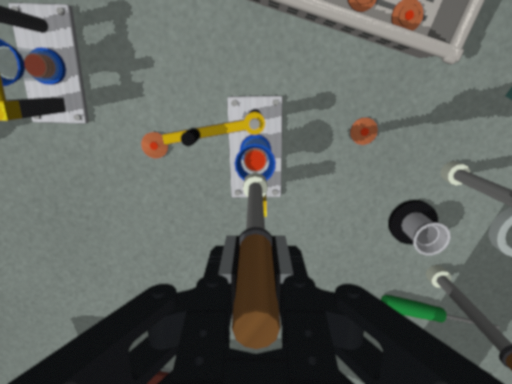

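```bash
python3 -c "
import cv2
f=cv2.imread('pics/w7.png');cv2.imwrite('pics/w7z.png',cv2.resize(f[90:220,170:330],None,fx=4.5,fy=4.5,interpolation=cv2.INTER_CUBIC))"
```

```text
(no output)
```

View pics/w7z.png

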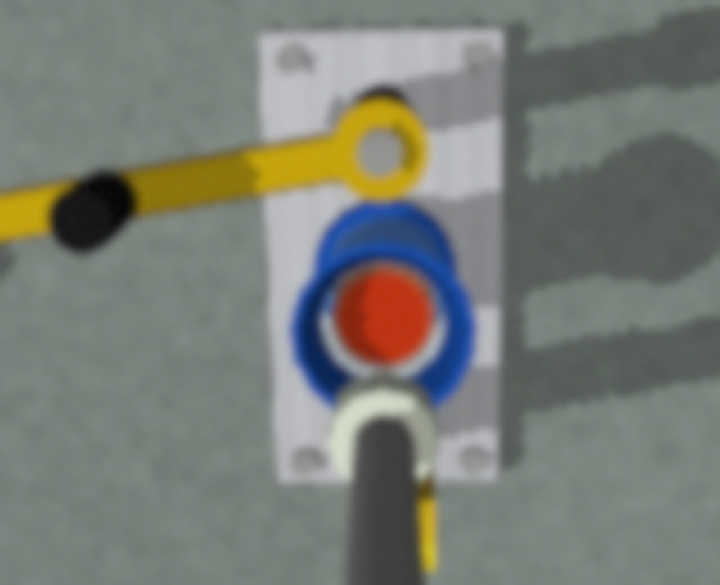

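```bash
python3 -c "
from h import *
C=Rt('wrist');print(onz('wrist',254.9,163.2,.09,C))
go([.543,-.0033,.24],20)"
```

```text
[ 0.5435 -0.0033  0.09  ]
t 5.9 pos [ 0.5409 -0.0052  0.2726] yaw 19.83 F [ 0.6954 -0.7766 -2.0357] w 0.193
row d [ 0.29 -0.09  3.26] r [-0.0044  0.0076 -0.0031]
```

>>> {"api": "play_rows", "payload": {
  "commands": [
    {"dx": 0.3, "dy": -0.1, "dz": 1, "rx": -0.004, "ry": 0.007, "rz": 0, "claw": 1},
    {"dx": 0.3, "dy": -0.1, "dz": 2, "rx": -0.004, "ry": 0.007, "rz": 0, "claw": 1},
    {"dx": 0.3, "dy": -0.1, "dz": 3.2, "rx": -0.004, "ry": 0.007, "rz": 0, "claw": 1},
    {"dx": 0.3, "dy": -0.1, "dz": 3.2, "rx": -0.004, "ry": 0.007, "rz": 0, "claw": 1},
    {"dx": 0.3, "dy": -0.1, "dz": 3.2, "rx": -0.004, "ry": 0.007, "rz": 0, "claw": 1}
  ]
}}

```text
time: 6.4
tool_pos: [0.5427, -0.0033, 0.2397]
tool_rot: [-0.0, 0.985, 0.172, -0.001]
contact_force: [0.2, -0.0, -1.0]
gripper_width: 0.2
```

```bash
python3 -c "
from h import *
go([.5435,-.0033,.24],20)
print(monitor.state()['joint_vel'])
C=Rt('wrist'); f=grab_frame('wrist'); 
print(proj('wrist',[.5435,-.0033,.09],C))
cv2.imwrite('pics/w8.png',cv2.resize(f[90:220,170:330],None,fx=4.5,fy=4.5,interpolation=cv2.INTER_CUBIC))
g=grab_frame('scene');cv2.imwrite('pics/s8.png',cv2.resize(g[90:260,180:360],None,fx=4,fy=3.5,interpolation=cv2.INTER_CUBIC))
"
```

```text
t 6.4 pos [ 0.5427 -0.0033  0.2397] yaw 19.8 F [ 0.2089 -0.0336 -1.0215] w 0.2
row d [ 0.08  0.02 -0.03] r [-0.0011  0.002  -0.0034]
[ 0.005  -0.0115 -0.0246 -0.0013  0.0012 -0.0003]
[255.3277 174.483 ]
```

View pics/w8.png

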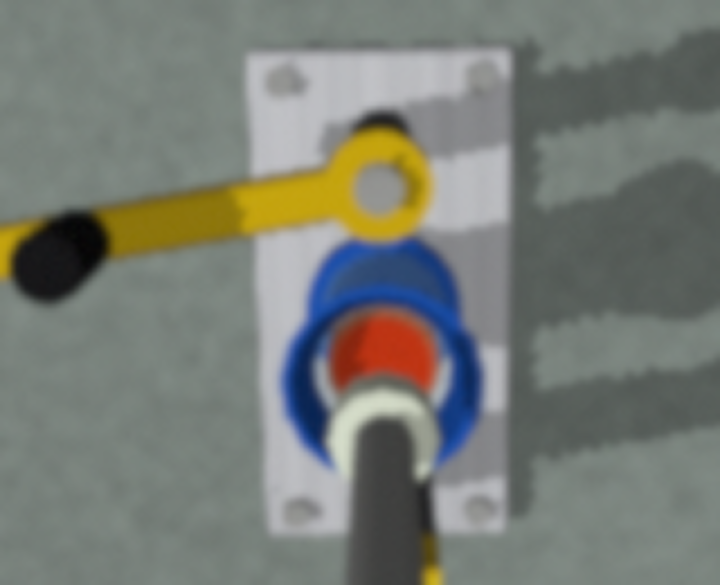

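View pics/s8.png

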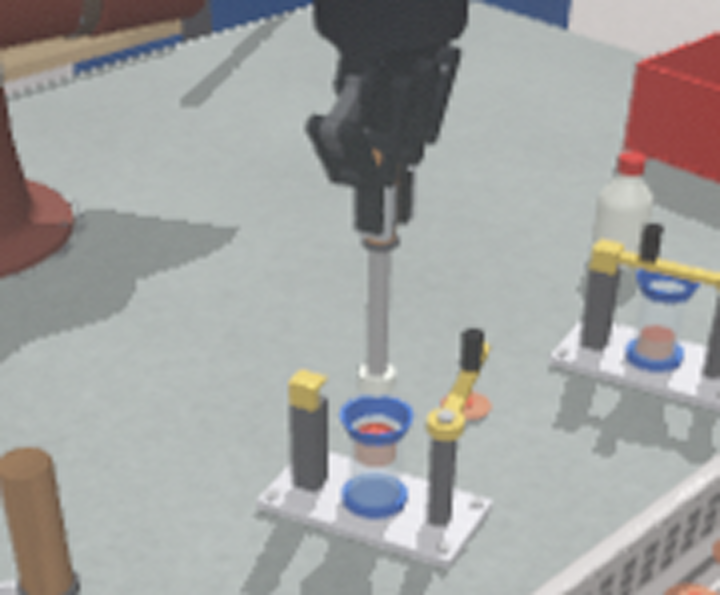

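>>> {"api": "play_rows", "payload": {
  "commands": [
    {"dx": 0.08, "dy": 0, "dz": 0.8, "rx": -0.001, "ry": 0.002, "rz": 0, "claw": 1},
    {"dx": 0.08, "dy": 0, "dz": 1.6, "rx": -0.001, "ry": 0.002, "rz": 0, "claw": 1},
    {"dx": 0.08, "dy": 0, "dz": 2.4, "rx": -0.001, "ry": 0.002, "rz": 0, "claw": 1},
    {"dx": 0.08, "dy": 0, "dz": 3, "rx": -0.001, "ry": 0.002, "rz": 0, "claw": 1},
    {"dx": 0.08, "dy": 0, "dz": 3, "rx": -0.001, "ry": 0.002, "rz": 0, "claw": 1}
  ]
}}

```text
time: 7.0
tool_pos: [0.5432, -0.0029, 0.2092]
tool_rot: [-0.0, 0.985, 0.172, -0.0]
contact_force: [-0.3, -0.4, -0.8]
gripper_width: 0.195
```

```bash
python3 -c "
from h import *
go([.5435,-.0033,.19],20)"
```

```text
t 7.0 pos [ 0.5432 -0.0029  0.2092] yaw 19.82 F [-0.2899 -0.4446 -0.7818] w 0.195
row d [0.02 0.05 1.92] r [-0.0003  0.0006 -0.0031]
```

>>> {"api": "play_rows", "payload": {
  "commands": [
    {"dx": 0.02, "dy": 0.03, "dz": 0.4, "rx": 0, "ry": 0, "rz": 0, "claw": 1},
    {"dx": 0.02, "dy": 0.03, "dz": 0.8, "rx": 0, "ry": 0, "rz": 0, "claw": 1},
    {"dx": 0.02, "dy": 0.03, "dz": 1.2, "rx": 0, "ry": 0, "rz": 0, "claw": 1},
    {"dx": 0.02, "dy": 0.03, "dz": 1.6, "rx": 0, "ry": 0, "rz": 0, "claw": 1},
    {"dx": 0.02, "dy": 0.03, "dz": 2.0, "rx": 0, "ry": 0, "rz": 0, "claw": 1}
  ]
}}

```text
time: 7.5
tool_pos: [0.5439, -0.003, 0.19]
tool_rot: [-0.0, 0.985, 0.172, 0.0]
contact_force: [-0.6, 0.5, 4.2]
gripper_width: 0.191
```

```bash
python3 -c "
from h import *
go([.5435,-.0033,.163],20)"
```

```text
t 7.5 pos [ 0.5439 -0.003   0.19  ] yaw 19.82 F [-0.5668  0.4814  4.2404] w 0.191
row d [-0.05  0.01  2.7 ] r [-0.     -0.0007 -0.0031]
```

>>> {"api": "play_rows", "payload": {
  "commands": [
    {"dx": -0.03, "dy": 0, "dz": 0.5, "rx": 0, "ry": 0, "rz": 0, "claw": 1},
    {"dx": -0.03, "dy": 0, "dz": 1.0, "rx": 0, "ry": 0, "rz": 0, "claw": 1},
    {"dx": -0.03, "dy": 0, "dz": 1.5, "rx": 0, "ry": 0, "rz": 0, "claw": 1},
    {"dx": -0.03, "dy": 0, "dz": 2.0, "rx": 0, "ry": 0, "rz": 0, "claw": 1},
    {"dx": -0.03, "dy": 0, "dz": 2.4, "rx": 0, "ry": 0, "rz": 0, "claw": 1}
  ]
}}

```text
time: 8.0
tool_pos: [0.5436, -0.0031, 0.1655]
tool_rot: [-0.0, 0.985, 0.172, 0.0]
contact_force: [-0.8, 0.2, 4.4]
gripper_width: 0.192
```

```bash
python3 -c "
from h import *
go([.5435,-.003,.161],20)"
```

```text
t 8.0 pos [ 0.5436 -0.0031  0.1655] yaw 19.82 F [-0.8368  0.1831  4.4255] w 0.192
row d [-0.01 -0.02  0.45] r [ 0.     -0.0007 -0.0031]
```

>>> {"api": "play_rows", "payload": {
  "commands": [
    {"dx": 0, "dy": 0, "dz": 0.2, "rx": 0, "ry": 0, "rz": 0, "claw": 1},
    {"dx": 0, "dy": 0, "dz": 0.3, "rx": 0, "ry": 0, "rz": 0, "claw": 1},
    {"dx": 0, "dy": 0, "dz": 0.3, "rx": 0, "ry": 0, "rz": 0, "claw": 1}
  ]
}}

```text
time: 8.3
tool_pos: [0.5435, -0.0031, 0.1619]
tool_rot: [-0.0, 0.985, 0.172, 0.0]
contact_force: [-0.6, 0.4, 0.5]
gripper_width: 0.195
```

>>> {"api": "play_rows", "payload": {
  "commands": [
    {"dx": 0, "dy": 0, "dz": 0.1, "rx": 0, "ry": 0, "rz": 0, "claw": 1},
    {"dx": 0, "dy": 0, "dz": 0.1, "rx": 0, "ry": 0, "rz": 0, "claw": 1}
  ]
}}

```text
time: 8.5
tool_pos: [0.5437, -0.0031, 0.1614]
tool_rot: [-0.0, 0.985, 0.172, 0.0]
contact_force: [-0.5, 1.1, 3.8]
gripper_width: 0.195
```

>>> {"api": "play_rows", "payload": {
  "commands": [
    {"dx": 0, "dy": 0, "dz": 0.1, "rx": 0, "ry": 0, "rz": 0, "claw": 1},
    {"dx": 0, "dy": 0, "dz": 0.1, "rx": 0, "ry": 0, "rz": 0, "claw": 1}
  ]
}}

```text
time: 8.7
tool_pos: [0.544, -0.0031, 0.1613]
tool_rot: [-0.0, 0.985, 0.172, 0.001]
contact_force: [-2.4, 1.1, 6.3]
gripper_width: 0.197
```

>>> {"api": "play_rows", "payload": {
  "commands": [
    {"dx": 0, "dy": 0, "dz": 0.1, "rx": 0, "ry": 0, "rz": 0, "claw": 1},
    {"dx": 0, "dy": 0, "dz": 0.1, "rx": 0, "ry": 0, "rz": 0, "claw": 1}
  ]
}}

```text
time: 8.9
tool_pos: [0.5441, -0.003, 0.1613]
tool_rot: [-0.0, 0.985, 0.172, 0.001]
contact_force: [-2.3, 1.0, 5.9]
gripper_width: 0.191
```

>>> {"api": "play_rows", "payload": {
  "commands": [
    {"dx": -0.04, "dy": 0, "dz": 0.15, "rx": 0, "ry": 0, "rz": 0, "claw": 1},
    {"dx": -0.04, "dy": 0, "dz": 0.2, "rx": 0, "ry": 0, "rz": 0, "claw": 1},
    {"dx": -0.04, "dy": 0, "dz": 0.2, "rx": 0, "ry": 0, "rz": 0, "claw": 1}
  ]
}}

```text
time: 9.2
tool_pos: [0.5443, -0.0031, 0.1613]
tool_rot: [0.0, 0.985, 0.172, 0.001]
contact_force: [-2.0, 0.9, 9.2]
gripper_width: 0.191
```

>>> {"api": "play_rows", "payload": {
  "commands": [
    {"dx": -0.08, "dy": 0, "dz": 0.25, "rx": 0, "ry": 0, "rz": 0, "claw": 1},
    {"dx": -0.08, "dy": 0, "dz": 0.35, "rx": 0, "ry": 0, "rz": 0, "claw": 1},
    {"dx": -0.08, "dy": 0, "dz": 0.35, "rx": 0, "ry": 0, "rz": 0, "claw": 1},
    {"dx": -0.08, "dy": 0, "dz": 0.35, "rx": 0, "ry": 0, "rz": 0, "claw": 1}
  ]
}}

```text
time: 9.6
tool_pos: [0.5447, -0.0032, 0.1613]
tool_rot: [0.0, 0.985, 0.172, 0.003]
contact_force: [-3.1, 1.7, 14.0]
gripper_width: 0.197
```

```bash
python3 -c "
from h import *
go([.5435,-.003,.24],20)
g=grab_frame('scene');cv2.imwrite('pics/s9.png',cv2.resize(g[90:260,180:360],None,fx=4,fy=3.5,interpolation=cv2.INTER_CUBIC))
"
```

```text
t 9.6 pos [ 0.5447 -0.0032  0.1613] yaw 19.84 F [-3.0523  1.6581 13.9971] w 0.197
row d [-0.06 -0.05 -7.87] r [ 0.0011 -0.0055 -0.0028]
```

View pics/s9.png

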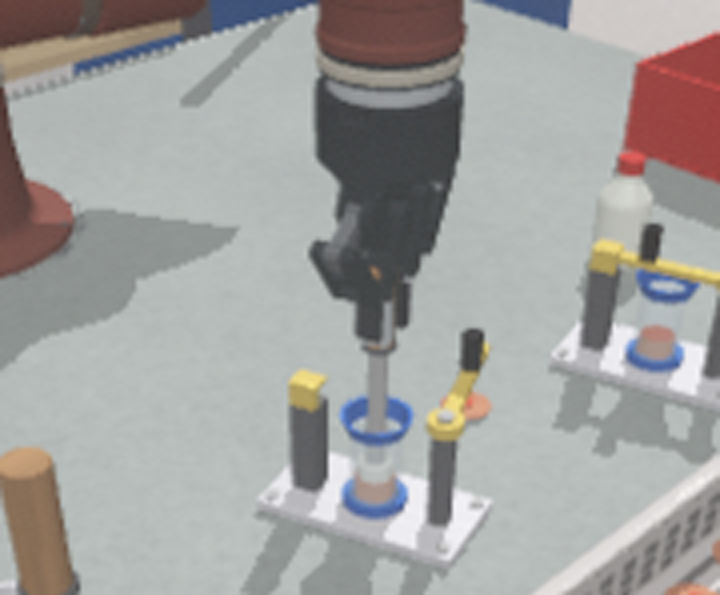

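>>> {"api": "play_rows", "payload": {
  "commands": [
    {"dx": -0.1, "dy": 0, "dz": 0.4, "rx": 0, "ry": -0.003, "rz": 0, "claw": 1},
    {"dx": -0.1, "dy": 0, "dz": 0.4, "rx": 0, "ry": -0.003, "rz": 0, "claw": 1},
    {"dx": -0.1, "dy": 0, "dz": 0.4, "rx": 0, "ry": -0.003, "rz": 0, "claw": 1},
    {"dx": -0.1, "dy": 0, "dz": 0.4, "rx": 0, "ry": -0.003, "rz": 0, "claw": 1},
    {"dx": -0.1, "dy": 0, "dz": 0.4, "rx": 0, "ry": -0.003, "rz": 0, "claw": 1}
  ]
}}

```text
time: 10.15
tool_pos: [0.545, -0.0033, 0.1612]
tool_rot: [0.0, 0.985, 0.172, 0.003]
contact_force: [-5.5, 1.3, 16.6]
gripper_width: 0.194
```

>>> {"api": "play_rows", "payload": {
  "commands": [
    {"dx": -0.1, "dy": 0, "dz": 0, "rx": 0, "ry": -0.003, "rz": 0, "claw": 1},
    {"dx": -0.1, "dy": 0, "dz": -1.0, "rx": 0, "ry": -0.005, "rz": 0, "claw": 1},
    {"dx": -0.1, "dy": 0, "dz": -3, "rx": 0, "ry": -0.005, "rz": 0, "claw": 1},
    {"dx": -0.1, "dy": 0, "dz": -6, "rx": 0, "ry": -0.005, "rz": 0, "claw": 1},
    {"dx": -0.1, "dy": 0, "dz": -9, "rx": 0, "ry": -0.005, "rz": 0, "claw": 1}
  ]
}}

```text
time: 10.65
tool_pos: [0.5427, -0.0037, 0.2508]
tool_rot: [0.001, 0.985, 0.172, -0.001]
contact_force: [-0.3, 1.5, -1.7]
gripper_width: 0.198
```

>>> {"api": "play_rows", "payload": {
  "commands": [
    {"dx": 0, "dy": 0, "dz": -3, "rx": 0, "ry": 0, "rz": 0, "claw": 1},
    {"dx": 0, "dy": 0, "dz": -3, "rx": 0, "ry": 0, "rz": 0, "claw": 1}
  ]
}}

```text
time: 10.85
tool_pos: [0.5447, -0.0041, 0.2857]
tool_rot: [0.002, 0.985, 0.172, 0.003]
contact_force: [0.1, 0.1, -0.5]
gripper_width: 0.196
```

```bash
python3 -c "
from h import *
go([.5204,-.254,.285],19.93)
C=Rt('wrist'); f=grab_frame('wrist'); cv2.imwrite('pics/w10.png',f)
"
```

```text
t 10.85 pos [ 0.5447 -0.0041  0.2857] yaw 19.83 F [ 0.1423  0.1384 -0.5409] w 0.196
row d [-10.77  22.68   0.13] r [ 0.0048 -0.0047 -0.0017]
```

View pics/w10.png

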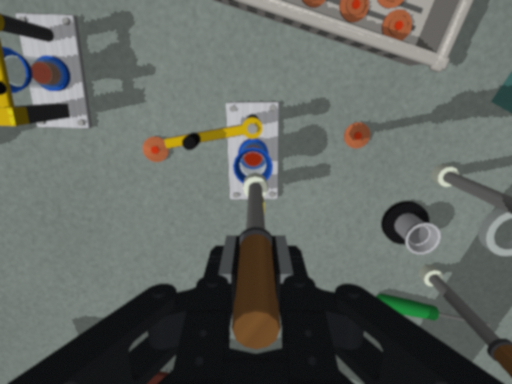

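>>> {"api": "play_rows", "payload": {
  "commands": [
    {"dx": -10.8, "dy": 22.7, "dz": 0, "rx": 0.005, "ry": -0.005, "rz": 0, "claw": 1},
    {"dx": -10.8, "dy": 22.7, "dz": 0, "rx": 0.005, "ry": -0.005, "rz": 0, "claw": 1},
    {"dx": -10.8, "dy": 22.7, "dz": 0, "rx": 0.005, "ry": -0.005, "rz": 0, "claw": 1},
    {"dx": -10.8, "dy": 22.7, "dz": 0, "rx": 0.005, "ry": -0.005, "rz": 0, "claw": 1},
    {"dx": -10.8, "dy": 22.7, "dz": 0, "rx": 0.005, "ry": -0.005, "rz": 0, "claw": 1}
  ]
}}

```text
time: 11.4
tool_pos: [0.5178, -0.2539, 0.2802]
tool_rot: [-0.002, 0.985, 0.172, -0.004]
contact_force: [1.1, -0.0, -1.2]
gripper_width: 0.193
```

>>> {"api": "play_rows", "payload": {
  "commands": [
    {"dx": 0, "dy": 0, "dz": 0, "rx": 0, "ry": 0, "rz": 0, "claw": 1},
    {"dx": 0, "dy": 0, "dz": 0, "rx": 0, "ry": 0, "rz": 0, "claw": 1},
    {"dx": 0, "dy": 0, "dz": 0, "rx": 0, "ry": 0, "rz": 0, "claw": 1}
  ]
}}

```text
time: 11.7
tool_pos: [0.5173, -0.2528, 0.2782]
tool_rot: [-0.003, 0.985, 0.172, -0.005]
contact_force: [0.1, 0.2, -0.8]
gripper_width: 0.195
```

```bash
python3 -c "
from h import *
go([.5200,-.2545,.215],19.93)
"
```

```text
t 11.7 pos [ 0.5173 -0.2528  0.2782] yaw 19.86 F [ 0.0925  0.1668 -0.7962] w 0.195
row d [0.25 0.3  6.32] r [-0.0083  0.008  -0.0013]
```

>>> {"api": "play_rows", "payload": {
  "commands": [
    {"dx": 0.25, "dy": 0.25, "dz": 2, "rx": -0.008, "ry": 0.008, "rz": 0, "claw": 1},
    {"dx": 0.25, "dy": 0.25, "dz": 4, "rx": -0.008, "ry": 0.008, "rz": 0, "claw": 1},
    {"dx": 0.25, "dy": 0.25, "dz": 6, "rx": -0.008, "ry": 0.008, "rz": 0, "claw": 1},
    {"dx": 0.25, "dy": 0.25, "dz": 6, "rx": -0.008, "ry": 0.008, "rz": 0, "claw": 1},
    {"dx": 0.25, "dy": 0.25, "dz": 6, "rx": -0.008, "ry": 0.008, "rz": 0, "claw": 1}
  ]
}}

```text
time: 12.2
tool_pos: [0.52, -0.2527, 0.218]
tool_rot: [-0.0, 0.985, 0.173, -0.0]
contact_force: [-0.8, 0.6, -0.8]
gripper_width: 0.197
```

>>> {"api": "play_rows", "payload": {
  "commands": [
    {"dx": 0, "dy": 0, "dz": 0, "rx": 0, "ry": 0, "rz": 0, "claw": 1}
  ]
}}

```text
time: 12.3
tool_pos: [0.5209, -0.2525, 0.2197]
tool_rot: [0.0, 0.985, 0.174, 0.001]
contact_force: [-0.1, 0.4, -0.5]
gripper_width: 0.194
```

```bash
python3 -c "
from h import *
go([.5204,-.254,.205],19.93)
C=Rt('wrist'); f=grab_frame('wrist'); print(proj('wrist',[.5204,-.254,.058],C))
cv2.imwrite('pics/w11.png',cv2.resize(f[90:250,170:330],None,fx=3.7,fy=3.7,interpolation=cv2.INTER_CUBIC))
"
```

```text
t 12.3 pos [ 0.5209 -0.2525  0.2197] yaw 20.02 F [-0.1429  0.4031 -0.5176] w 0.194
row d [-0.1   0.13  1.47] r [ 0.0009 -0.0011  0.0016]
[256.0267 173.42  ]
```

View pics/w11.png

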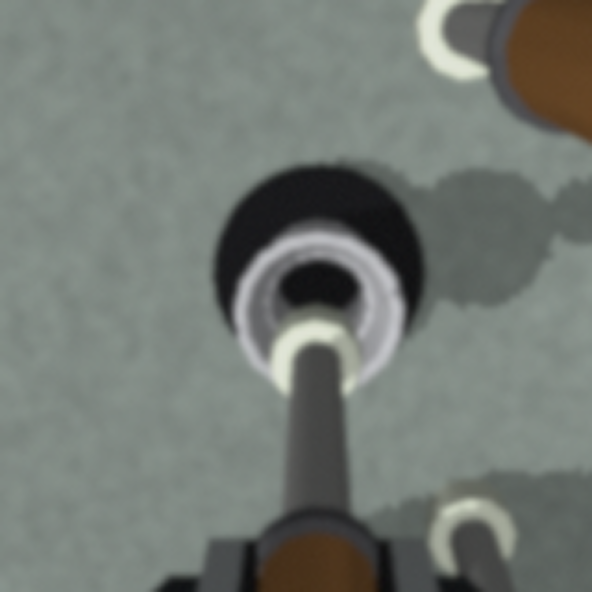

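>>> {"api": "play_rows", "payload": {
  "commands": [
    {"dx": -0.15, "dy": 0.15, "dz": 1, "rx": 0.001, "ry": -0.001, "rz": 0, "claw": 1},
    {"dx": -0.15, "dy": 0.15, "dz": 2, "rx": 0.001, "ry": -0.001, "rz": 0, "claw": 1},
    {"dx": -0.15, "dy": 0.15, "dz": 3, "rx": 0.001, "ry": -0.001, "rz": 0, "claw": 1},
    {"dx": -0.15, "dy": 0.15, "dz": 3.8, "rx": 0.001, "ry": -0.001, "rz": 0, "claw": 1},
    {"dx": -0.15, "dy": 0.15, "dz": 4, "rx": 0.001, "ry": -0.001, "rz": 0, "claw": 1}
  ]
}}

```text
time: 12.85
tool_pos: [0.5192, -0.2539, 0.1775]
tool_rot: [-0.001, 0.985, 0.174, -0.001]
contact_force: [-0.2, 0.8, -1.5]
gripper_width: 0.198
```

```bash
python3 -c "
from h import *
go([.5200,-.2543,.139],19.93)
"
```

```text
t 12.85 pos [ 0.5192 -0.2539  0.1775] yaw 20.01 F [-0.2397  0.8285 -1.4957] w 0.198
row d [0.07 0.08 3.85] r [-0.0028  0.0017  0.0014]
```

Foot is about at the funnel's throat; continue down.

>>> {"api": "play_rows", "payload": {
  "commands": [
    {"dx": 0.04, "dy": 0.04, "dz": 0.8, "rx": -0.002, "ry": 0.002, "rz": 0, "claw": 1},
    {"dx": 0.04, "dy": 0.04, "dz": 1.6, "rx": -0.002, "ry": 0.002, "rz": 0, "claw": 1},
    {"dx": 0.04, "dy": 0.04, "dz": 2.4, "rx": -0.002, "ry": 0.002, "rz": 0, "claw": 1},
    {"dx": 0.04, "dy": 0.04, "dz": 3.2, "rx": -0.002, "ry": 0.002, "rz": 0, "claw": 1},
    {"dx": 0.04, "dy": 0.04, "dz": 3.8, "rx": -0.002, "ry": 0.002, "rz": 0, "claw": 1}
  ]
}}

```text
time: 13.35
tool_pos: [0.5194, -0.2539, 0.1386]
tool_rot: [-0.001, 0.985, 0.174, -0.0]
contact_force: [0.0, -0.3, -1.3]
gripper_width: 0.197
```

>>> {"api": "play_rows", "payload": {
  "commands": [
    {"dx": 0, "dy": 0, "dz": 0, "rx": 0, "ry": 0, "rz": 0, "claw": 1},
    {"dx": 0, "dy": 0, "dz": 0, "rx": 0, "ry": 0, "rz": 0, "claw": 1}
  ]
}}

```text
time: 13.55
tool_pos: [0.5193, -0.2539, 0.1383]
tool_rot: [-0.001, 0.985, 0.174, -0.0]
contact_force: [-0.4, 0.5, -0.9]
gripper_width: 0.193
```

```bash
python3 -c "
from h import *
go([.5200,-.2543,.1365],19.93)
"
```

```text
t 13.55 pos [ 0.5193 -0.2539  0.1383] yaw 20.01 F [-0.4183  0.517  -0.8853] w 0.193
row d [0.05 0.07 0.18] r [-0.0017  0.0003  0.0014]
```

Last ~2 mm down until it touches the cup's floor.

>>> {"api": "play_rows", "payload": {
  "commands": [
    {"dx": 0.03, "dy": 0.03, "dz": 0.1, "rx": -0.002, "ry": 0, "rz": 0, "claw": 1},
    {"dx": 0.03, "dy": 0.03, "dz": 0.2, "rx": -0.002, "ry": 0, "rz": 0, "claw": 1},
    {"dx": 0.03, "dy": 0.03, "dz": 0.25, "rx": -0.002, "ry": 0, "rz": 0, "claw": 1}
  ]
}}

```text
time: 13.85
tool_pos: [0.52, -0.2542, 0.1364]
tool_rot: [0.0, 0.985, 0.174, 0.0]
contact_force: [0.0, 0.1, 1.6]
gripper_width: 0.192
```

>>> {"api": "play_rows", "payload": {
  "commands": [
    {"dx": 0, "dy": 0, "dz": 0, "rx": 0, "ry": 0, "rz": 0, "claw": 0.75},
    {"dx": 0, "dy": 0, "dz": 0, "rx": 0, "ry": 0, "rz": 0, "claw": 0.6},
    {"dx": 0, "dy": 0, "dz": 0, "rx": 0, "ry": 0, "rz": 0, "claw": 0.4},
    {"dx": 0, "dy": 0, "dz": 0, "rx": 0, "ry": 0, "rz": 0, "claw": 0.4},
    {"dx": 0, "dy": 0, "dz": 0, "rx": 0, "ry": 0, "rz": 0, "claw": 0.4}
  ]
}}

```text
time: 14.35
tool_pos: [0.52, -0.2542, 0.1365]
tool_rot: [0.0, 0.985, 0.174, 0.0]
contact_force: [-0.6, 0.6, -0.2]
gripper_width: 0.598
```

```bash
python3 -c "
from h import *
go([.5200,-.2543,.30],19.93)
C=Rt('wrist'); f=grab_frame('wrist'); cv2.imwrite('pics/w12.png',f)
"
```

```text
t 14.35 pos [ 0.52   -0.2542  0.1365] yaw 20.01 F [-0.5536  0.5863 -0.1738] w 0.598
row d [  0.     0.03 -16.35] r [ 0.001  -0.0002  0.0015]
```

View pics/w12.png

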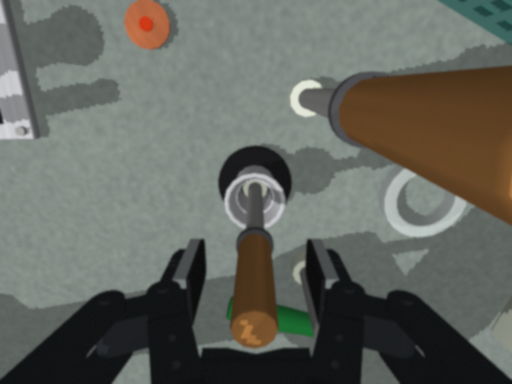

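```bash
python3 -c "
from h import *
p=camera_params('wrist');K=Rt('wrist')[0]
a=np.deg2rad(19.8);c,s=np.cos(a),np.sin(a)
G=R.from_matrix(np.array([[c,s,0],[s,-c,0],[0,0,-1]]))*R.from_rotvec([.0011,-.002,0])
T=np.eye(4);T[:3,:3]=G.as_matrix();T[:3,3]=[.5427,-.0033,.2397]
C=np.linalg.inv(T@p['tool_from_camera']);C=(K,C[:3,:3],C[:3,3])
Z=lambda x,y:(170+(x+.5)/4.5-.5,90+(y+.5)/4.5-.5)
H=onz('wrist',*Z(378,186),.102,C);k=onz('wrist',*Z(40,270),.132,C)
M=np.array([.5437,-.0031])
print(H,k,'mouth',onz('wrist',*Z(383.5,383),.09,C))
d=H[:2]-M;print(np.hypot(*d),np.rad2deg(np.arctan2(d[1],d[0])))
e=k[:2]-H[:2];print(np.hypot(*e),np.rad2deg(np.arctan2(e[1],e[0])))
"
```

```text
[0.5845 0.0132 0.102 ] [0.5532 0.0672 0.132 ] mouth [ 0.5431 -0.0029  0.09  ]
0.043918333575164815 21.739069343842072
0.062487506384445946 120.09532797284916
```

>>> {"api": "play_rows", "payload": {
  "commands": [
    {"dx": 0, "dy": 0, "dz": -3, "rx": 0, "ry": 0, "rz": 0, "claw": 0.4},
    {"dx": 0, "dy": 0, "dz": -7, "rx": 0, "ry": 0, "rz": 0, "claw": 0.4},
    {"dx": 0, "dy": 0, "dz": -12, "rx": 0, "ry": 0, "rz": 0, "claw": 0.4},
    {"dx": 0, "dy": 0, "dz": -16, "rx": 0, "ry": 0, "rz": 0, "claw": 0.4},
    {"dx": 0, "dy": 0, "dz": -16.3, "rx": 0, "ry": 0, "rz": 0, "claw": 0.4}
  ]
}}

```text
time: 14.9
tool_pos: [0.5222, -0.2556, 0.3078]
tool_rot: [0.005, 0.985, 0.174, 0.005]
contact_force: [-0.2, 0.5, 0.3]
gripper_width: 0.601
```

```bash
python3 -c "
from h import *
go([.5200,-.2543,.30],19.93)
C=Rt('wrist'); f=grab_frame('wrist'); cv2.imwrite('pics/w13.png',f)
"
```

```text
t 14.9 pos [ 0.5222 -0.2556  0.3078] yaw 20.02 F [-0.2076  0.4662  0.3481] w 0.601
row d [-0.17 -0.2   0.78] r [ 0.0114 -0.008   0.0015]
```

View pics/w13.png

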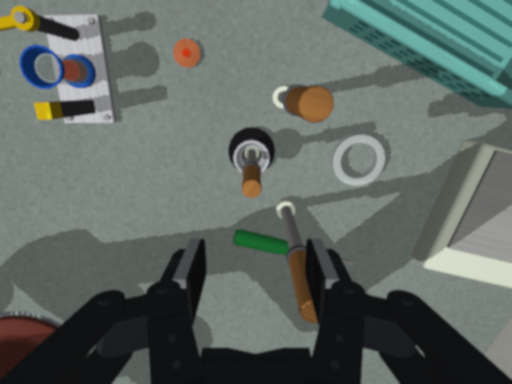

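```bash
python3 -c "
from h import *
go([.5535,.067,.22],120)
"
```

```text
t 14.95 pos [ 0.5214 -0.2551  0.3047] yaw 20.02 F [-0.7901 -0.1876 -0.0124] w 0.599
row d [ 13.99 -29.23   8.32] r [ 0.0105  0.003  -1.745 ]
```

>>> {"api": "play_rows", "payload": {
  "commands": [
    {"dx": 14, "dy": -29.2, "dz": 1, "rx": 0, "ry": 0, "rz": -1.745, "claw": 0.6},
    {"dx": 14, "dy": -29.2, "dz": 1, "rx": 0, "ry": 0, "rz": -1.745, "claw": 0.6},
    {"dx": 14, "dy": -29.2, "dz": 1, "rx": 0, "ry": 0, "rz": -1.745, "claw": 0.6},
    {"dx": 14, "dy": -29.2, "dz": 1, "rx": 0, "ry": 0, "rz": -1.745, "claw": 0.6},
    {"dx": 14, "dy": -29.2, "dz": 1, "rx": 0, "ry": 0, "rz": -1.745, "claw": 0.6}
  ]
}}

```text
time: 15.45
tool_pos: [0.5447, -0.0035, 0.2924]
tool_rot: [0.002, 0.851, 0.525, -0.001]
contact_force: [0.2, -0.2, -0.1]
gripper_width: 0.401
```

```bash
python3 -c "
from h import *
go([.5535,.067,.20],120)
"
```

```text
t 15.45 pos [ 0.5447 -0.0035  0.2924] yaw 63.31 F [ 0.2052 -0.2343 -0.1339] w 0.401
row d [ 6.72 -2.4   9.22] r [-0.0003  0.0043 -0.9893]
```

>>> {"api": "play_rows", "payload": {
  "commands": [
    {"dx": 6.7, "dy": -2.4, "dz": 3, "rx": 0, "ry": 0, "rz": -0.99, "claw": 0.6},
    {"dx": 6.7, "dy": -2.4, "dz": 5, "rx": 0, "ry": 0, "rz": -0.99, "claw": 0.6},
    {"dx": 6.7, "dy": -2.4, "dz": 7, "rx": 0, "ry": 0, "rz": -0.99, "claw": 0.6},
    {"dx": 6.7, "dy": -2.4, "dz": 9, "rx": 0, "ry": 0, "rz": -0.99, "claw": 0.6},
    {"dx": 6.7, "dy": -2.4, "dz": 9, "rx": 0, "ry": 0, "rz": -0.99, "claw": 0.6}
  ]
}}

```text
time: 15.95
tool_pos: [0.55, 0.0674, 0.1957]
tool_rot: [-0.003, 0.599, 0.801, -0.004]
contact_force: [-0.2, 0.4, 0.1]
gripper_width: 0.401
```

>>> {"api": "play_rows", "payload": {
  "commands": [
    {"dx": 0, "dy": 0, "dz": 0, "rx": 0, "ry": 0, "rz": -0.2, "claw": 0.6},
    {"dx": 0, "dy": 0, "dz": 0, "rx": 0, "ry": 0, "rz": -0.2, "claw": 0.6},
    {"dx": 0, "dy": 0, "dz": 0, "rx": 0, "ry": 0, "rz": -0.2, "claw": 0.6}
  ]
}}

```text
time: 16.25
tool_pos: [0.5488, 0.0674, 0.1934]
tool_rot: [-0.005, 0.516, 0.856, -0.005]
contact_force: [0.2, -0.3, 0.2]
gripper_width: 0.398
```

```bash
python3 -c "
from h import *
go([.5535,.067,.16],120)
C=Rt('wrist'); f=grab_frame('wrist'); cv2.imwrite('pics/w14.png',f)
print(proj('wrist',[.5535,.067,.132],C),proj('wrist',[.585,.0132,.102],C))
"
```

```text
t 16.25 pos [0.5488 0.0674 0.1934] yaw 117.81 F [ 0.1825 -0.3465  0.2103] w 0.398
row d [-0.26  0.44  3.34] r [-0.0135 -0.003  -0.0382]
[260.3103 210.6001] [263.0102 264.0347]
```

View pics/w14.png

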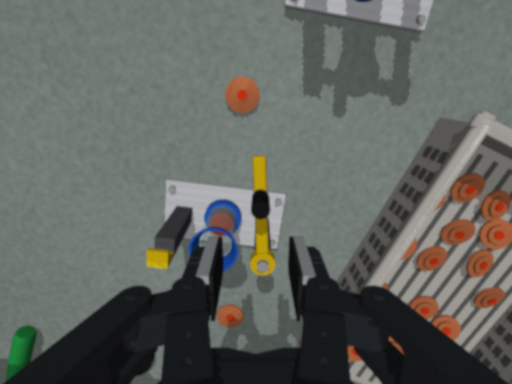

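>>> {"api": "play_rows", "payload": {
  "commands": [
    {"dx": -0.3, "dy": 0.45, "dz": 2, "rx": -0.013, "ry": -0.003, "rz": -0.038, "claw": 0.6},
    {"dx": -0.3, "dy": 0.45, "dz": 4, "rx": -0.013, "ry": -0.003, "rz": -0.038, "claw": 0.6},
    {"dx": -0.3, "dy": 0.45, "dz": 4.5, "rx": -0.013, "ry": -0.003, "rz": -0.038, "claw": 0.6},
    {"dx": -0.3, "dy": 0.45, "dz": 4.5, "rx": -0.013, "ry": -0.003, "rz": -0.038, "claw": 0.6},
    {"dx": -0.3, "dy": 0.45, "dz": 4.5, "rx": -0.013, "ry": -0.003, "rz": -0.038, "claw": 0.6}
  ]
}}

```text
time: 16.8
tool_pos: [0.5544, 0.0667, 0.1497]
tool_rot: [0.001, 0.501, 0.866, 0.0]
contact_force: [0.1, -0.0, -0.1]
gripper_width: 0.401
```

```bash
python3 -c "
from h import *
go([.5535,.067,.11],120)
C=Rt('wrist'); f=grab_frame('wrist'); cv2.imwrite('pics/w15.png',f)
"
```

```text
t 16.8 pos [0.5544 0.0667 0.1497] yaw 119.91 F [ 0.0876 -0.0479 -0.1477] w 0.401
row d [ 0.08 -0.06  3.97] r [ 0.0012  0.001  -0.0016]
```

View pics/w15.png

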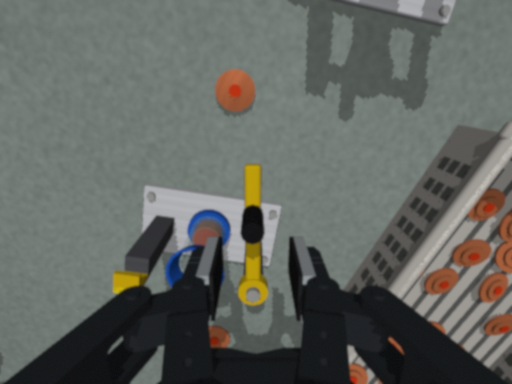

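>>> {"api": "play_rows", "payload": {
  "commands": [
    {"dx": 0.05, "dy": -0.1, "dz": 1.5, "rx": 0, "ry": 0, "rz": 0, "claw": 0.6},
    {"dx": 0.05, "dy": -0.1, "dz": 3, "rx": 0, "ry": 0, "rz": 0, "claw": 0.6},
    {"dx": 0.05, "dy": -0.1, "dz": 3.8, "rx": 0, "ry": 0, "rz": 0, "claw": 0.6},
    {"dx": 0.05, "dy": -0.1, "dz": 3.8, "rx": 0, "ry": 0, "rz": 0, "claw": 0.72},
    {"dx": 0.05, "dy": -0.1, "dz": 3.8, "rx": 0, "ry": 0, "rz": 0, "claw": 0.72}
  ]
}}

```text
time: 17.35
tool_pos: [0.5534, 0.0666, 0.1116]
tool_rot: [0.001, 0.501, 0.866, 0.0]
contact_force: [0.9, -0.2, 0.1]
gripper_width: 0.279
```

```bash
python3 -c "
from h import *
go([.5535,.067,.112],120)
C=Rt('wrist'); f=grab_frame('wrist'); cv2.imwrite('pics/w16.png',f)
"
```

```text
t 17.35 pos [0.5534 0.0666 0.1116] yaw 119.91 F [ 0.8688 -0.1791  0.0893] w 0.279
row d [ 0.03  0.03 -0.04] r [ 0.0011  0.0009 -0.0016]
```

View pics/w16.png

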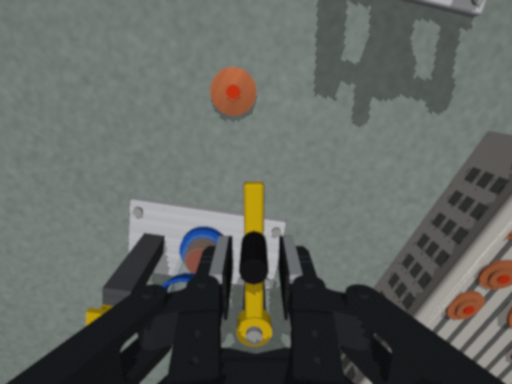

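>>> {"api": "play_rows", "payload": {
  "commands": [
    {"dx": -0.03, "dy": -0.65, "dz": 0, "rx": 0, "ry": 0, "rz": -0.105, "claw": 0.72},
    {"dx": -0.13, "dy": -1.29, "dz": 0, "rx": 0, "ry": 0, "rz": -0.21, "claw": 0.72},
    {"dx": -0.3, "dy": -1.92, "dz": 0, "rx": 0, "ry": 0, "rz": -0.314, "claw": 0.72},
    {"dx": -0.54, "dy": -2.52, "dz": 0, "rx": 0, "ry": 0, "rz": -0.419, "claw": 0.72},
    {"dx": -0.83, "dy": -3.1, "dz": 0, "rx": 0, "ry": 0, "rz": -0.524, "claw": 0.72}
  ]
}}

```text
time: 17.9
tool_pos: [0.5314, 0.0442, 0.1131]
tool_rot: [0.002, 0.257, 0.966, 0.001]
contact_force: [0.2, 1.0, 0.2]
gripper_width: 0.282
```

```bash
cat >> h.py <<'E'
def hook(th):
    a=np.deg2rad(th); go([.585+.062*np.cos(a),.0132+.062*np.sin(a),.111],th)
E
python3 -c "
from h import *
for t in (156,162,168,174,180): hook(t)
C=Rt('wrist'); f=grab_frame('wrist'); cv2.imwrite('pics/w17.png',f)
"
```

```text
t 17.9 pos [0.5314 0.0442 0.1131] yaw 150.19 F [0.2225 1.0486 0.2034] w 0.282
row d [-0.02 -0.66  0.2 ] r [ 0.0025  0.0032 -0.1014]
t 17.9 pos [0.5314 0.0442 0.1131] yaw 150.19 F [0.2225 1.0486 0.2034] w 0.282
row d [-0.12 -1.3   0.2 ] r [ 0.0023  0.0034 -0.2061]
t 17.9 pos [0.5314 0.0442 0.1131] yaw 150.19 F [0.2225 1.0486 0.2034] w 0.282
row d [-0.29 -1.93  0.2 ] r [ 0.0021  0.0035 -0.3108]
t 17.9 pos [0.5314 0.0442 0.1131] yaw 150.19 F [0.2225 1.0486 0.2034] w 0.282
row d [-0.52 -2.53  0.2 ] r [ 0.002   0.0036 -0.4155]
t 17.9 pos [0.5314 0.0442 0.1131] yaw 150.19 F [0.2225 1.0486 0.2034] w 0.282
row d [-0.81 -3.11  0.2 ] r [ 0.0018  0.0037 -0.5203]
```

View pics/w17.png

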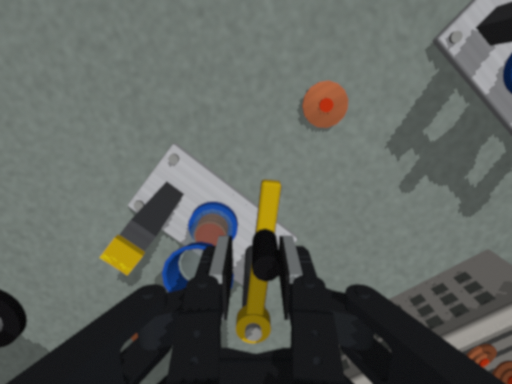

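>>> {"api": "play_rows", "payload": {
  "commands": [
    {"dx": -0.02, "dy": -0.66, "dz": 0.1, "rx": 0, "ry": 0, "rz": -0.105, "claw": 0.72},
    {"dx": -0.12, "dy": -1.3, "dz": 0.1, "rx": 0, "ry": 0, "rz": -0.21, "claw": 0.72},
    {"dx": -0.29, "dy": -1.93, "dz": 0.1, "rx": 0, "ry": 0, "rz": -0.314, "claw": 0.72},
    {"dx": -0.52, "dy": -2.53, "dz": 0.1, "rx": 0, "ry": 0, "rz": -0.419, "claw": 0.72},
    {"dx": -0.81, "dy": -3.11, "dz": 0.1, "rx": 0, "ry": 0, "rz": -0.524, "claw": 0.72}
  ]
}}

```text
time: 18.45
tool_pos: [0.5231, 0.0126, 0.1128]
tool_rot: [0.002, -0.004, 1.0, 0.0]
contact_force: [-0.3, 1.7, 0.5]
gripper_width: 0.278
```

```bash
python3 -c "
from h import *
for t in (184,188,192,196,200): hook(t)
C=Rt('wrist'); f=grab_frame('wrist'); cv2.imwrite('pics/w18.png',f)
" | grep -v ^t
```

```text
row d [ 0.   -0.37  0.18] r [ 0.0002  0.0047 -0.0614]
row d [-0.04 -0.81  0.18] r [ 0.0001  0.0047 -0.1312]
row d [-0.11 -1.23  0.18] r [-0.0001  0.0047 -0.201 ]
row d [-0.21 -1.65  0.18] r [-0.0003  0.0047 -0.2708]
row d [-0.34 -2.07  0.18] r [-0.0004  0.0047 -0.3406]
```

View pics/w18.png

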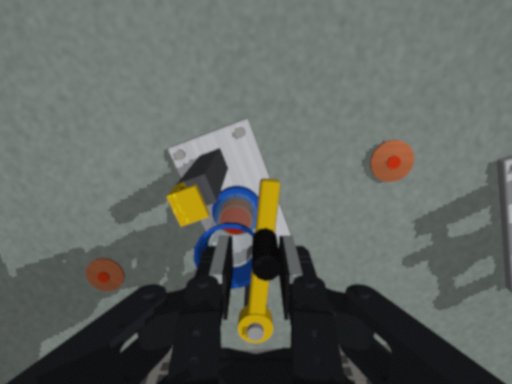

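>>> {"api": "play_rows", "payload": {
  "commands": [
    {"dx": 0, "dy": -0.37, "dz": 0, "rx": 0, "ry": 0.004, "rz": -0.061, "claw": 0.72},
    {"dx": -0.04, "dy": -0.81, "dz": 0, "rx": 0, "ry": 0.004, "rz": -0.131, "claw": 0.72},
    {"dx": -0.11, "dy": -1.23, "dz": 0, "rx": 0, "ry": 0.004, "rz": -0.2, "claw": 0.72},
    {"dx": -0.21, "dy": -1.65, "dz": 0, "rx": 0, "ry": 0.004, "rz": -0.27, "claw": 0.72},
    {"dx": -0.34, "dy": -2.07, "dz": 0, "rx": 0, "ry": 0.004, "rz": -0.34, "claw": 0.72}
  ]
}}

```text
time: 19.0
tool_pos: [0.5272, -0.0087, 0.1132]
tool_rot: [0.001, -0.174, 0.985, -0.001]
contact_force: [-0.2, 0.5, -0.3]
gripper_width: 0.277
```

```bash
python3 -c "
from h import *
for t in (202,206): hook(t)
C=Rt('wrist'); f=grab_frame('wrist'); cv2.imwrite('pics/w19.png',f)
"
```

```text
t 19.0 pos [ 0.5272 -0.0087  0.1132] yaw -159.94 F [-0.1984  0.4925 -0.3234] w 0.277
row d [ 0.01 -0.14  0.22] r [-0.0014  0.0011 -0.0339]
t 19.0 pos [ 0.5272 -0.0087  0.1132] yaw -159.94 F [-0.1984  0.4925 -0.3234] w 0.277
row d [-0.02 -0.57  0.22] r [-0.0014  0.0011 -0.1037]
```

View pics/w19.png

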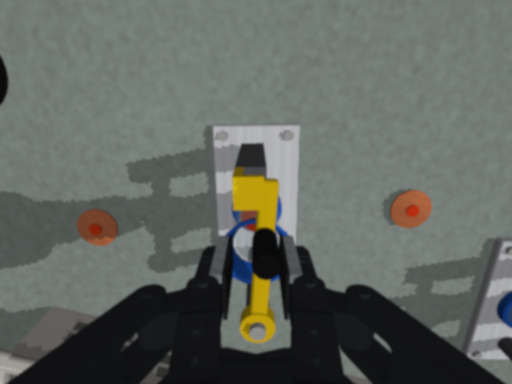

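>>> {"api": "play_rows", "payload": {
  "commands": [
    {"dx": 0, "dy": -0.2, "dz": 0, "rx": 0, "ry": 0, "rz": -0.03, "claw": 0.72},
    {"dx": 0, "dy": -0.35, "dz": 0, "rx": 0, "ry": 0, "rz": -0.03, "claw": 0.72},
    {"dx": 0, "dy": -0.35, "dz": 0, "rx": 0, "ry": 0, "rz": -0.03, "claw": 0.72}
  ]
}}

```text
time: 19.35
tool_pos: [0.5287, -0.0125, 0.1135]
tool_rot: [0.001, -0.188, 0.982, -0.001]
contact_force: [-0.4, 0.5, 0.2]
gripper_width: 0.281
```

>>> {"api": "play_rows", "payload": {
  "commands": [
    {"dx": 0, "dy": -0.2, "dz": 0, "rx": 0, "ry": 0, "rz": 0, "claw": 0.72},
    {"dx": 0, "dy": -0.2, "dz": 0, "rx": 0, "ry": 0, "rz": 0, "claw": 0.72}
  ]
}}

```text
time: 19.55
tool_pos: [0.5289, -0.0131, 0.1134]
tool_rot: [0.0, -0.188, 0.982, 0.001]
contact_force: [-2.9, 5.0, 1.0]
gripper_width: 0.276
```

>>> {"api": "play_rows", "payload": {
  "commands": [
    {"dx": 0, "dy": -0.2, "dz": 0, "rx": 0, "ry": 0, "rz": 0, "claw": 0.72},
    {"dx": 0, "dy": -0.35, "dz": 0, "rx": 0, "ry": 0, "rz": 0, "claw": 0.72},
    {"dx": 0, "dy": -0.35, "dz": 0, "rx": 0, "ry": 0, "rz": 0, "claw": 0.72},
    {"dx": 0, "dy": -0.35, "dz": 0, "rx": 0, "ry": 0, "rz": 0, "claw": 0.72}
  ]
}}

```text
time: 19.95
tool_pos: [0.5289, -0.0133, 0.1132]
tool_rot: [-0.001, -0.187, 0.982, 0.004]
contact_force: [-5.5, 9.4, 4.8]
gripper_width: 0.281
```

```bash
python3 -c "
from h import *
go([.5274,-.0097,.112],201.7)
C=Rt('wrist'); f=grab_frame('wrist'); cv2.imwrite('pics/w20.png',cv2.resize(f[110:370,140:380],None,fx=2.3,fy=2.3))
"
```

```text
t 19.95 pos [ 0.5289 -0.0133  0.1132] yaw -158.44 F [-5.4806  9.4419  4.768 ] w 0.281
row d [0.01 0.39 0.13] r [ 0.0088 -0.0001 -0.0024]
```

View pics/w20.png

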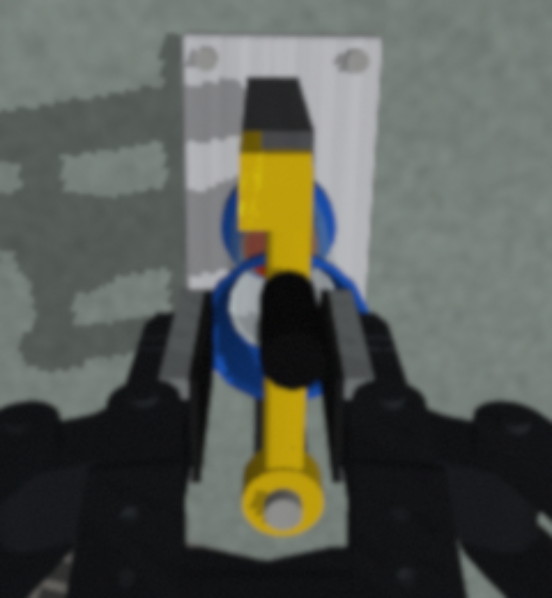

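>>> {"api": "play_rows", "payload": {
  "commands": [
    {"dx": 0, "dy": 0.2, "dz": 0, "rx": 0.004, "ry": 0, "rz": 0, "claw": 0.68},
    {"dx": 0, "dy": 0.35, "dz": 0, "rx": 0.008, "ry": 0, "rz": 0, "claw": 0.6},
    {"dx": 0, "dy": 0.35, "dz": 0, "rx": 0.008, "ry": 0, "rz": 0, "claw": 0.6},
    {"dx": 0, "dy": 0.35, "dz": 0, "rx": 0.008, "ry": 0, "rz": 0, "claw": 0.6}
  ]
}}

```text
time: 20.4
tool_pos: [0.5279, -0.0103, 0.1134]
tool_rot: [0.0, -0.187, 0.982, 0.0]
contact_force: [-0.2, -0.8, 0.1]
gripper_width: 0.4
```

>>> {"api": "play_rows", "payload": {
  "commands": [
    {"dx": 0, "dy": 0, "dz": -1, "rx": 0, "ry": 0, "rz": 0, "claw": 0.6},
    {"dx": 0, "dy": 0, "dz": -3, "rx": 0, "ry": 0, "rz": 0, "claw": 0.6},
    {"dx": 0, "dy": 0, "dz": -6, "rx": 0, "ry": 0, "rz": 0, "claw": 0.6},
    {"dx": 0, "dy": 0, "dz": -10, "rx": 0, "ry": 0, "rz": 0, "claw": 0.6},
    {"dx": 0, "dy": 0, "dz": -14, "rx": 0, "ry": 0, "rz": 0, "claw": 0.6}
  ]
}}

```text
time: 20.9
tool_pos: [0.5276, -0.0106, 0.2553]
tool_rot: [0.0, -0.187, 0.982, -0.0]
contact_force: [-0.0, -0.1, 0.2]
gripper_width: 0.4
```

>>> {"api": "play_rows", "payload": {
  "commands": [
    {"dx": 10, "dy": 0, "dz": 0, "rx": 0, "ry": 0, "rz": 0, "claw": 0.6},
    {"dx": 10, "dy": 0, "dz": 0, "rx": 0, "ry": 0, "rz": 0, "claw": 0.6},
    {"dx": 10, "dy": 0, "dz": 0, "rx": 0, "ry": 0, "rz": 0, "claw": 0.6},
    {"dx": 10, "dy": 0, "dz": 0, "rx": 0, "ry": 0, "rz": 0, "claw": 0.6},
    {"dx": 10, "dy": 0, "dz": 0, "rx": 0, "ry": 0, "rz": 0, "claw": 0.6}
  ]
}}

```text
time: 21.4
tool_pos: [0.4353, -0.0474, 0.2561]
tool_rot: [0.001, -0.187, 0.982, -0.0]
contact_force: [-0.1, 0.3, 0.4]
gripper_width: 0.398
```

```bash
python3 -c "
from h import *
go([.5274,-.0097,.112],201.7)
C=Rt('wrist'); f=grab_frame('wrist'); cv2.imwrite('pics/w21.png',f)
g=grab_frame('scene');cv2.imwrite('pics/s21.png',cv2.resize(g[140:330,80:390],None,fx=2.5,fy=2.5,interpolation=cv2.INTER_CUBIC))
g=grab_frame('top');cv2.imwrite('pics/t21.png',cv2.resize(g[130:250,110:430],None,fx=2.5,fy=2.5,interpolation=cv2.INTER_CUBIC))
"
```

```text
t 21.4 pos [ 0.4353 -0.0474  0.2561] yaw -158.49 F [-0.1342  0.2744  0.4242] w 0.398
row d [-9.93  0.14 14.42] r [-0.0008  0.0014 -0.0034]
```

View pics/w21.png

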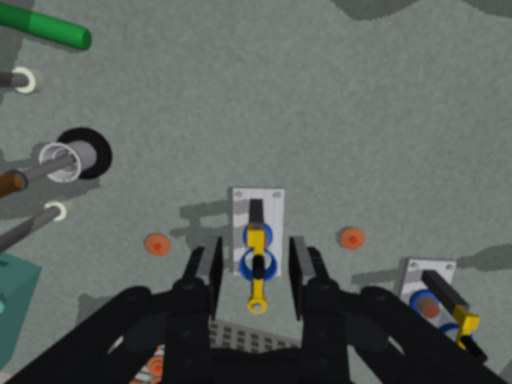

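View pics/s21.png

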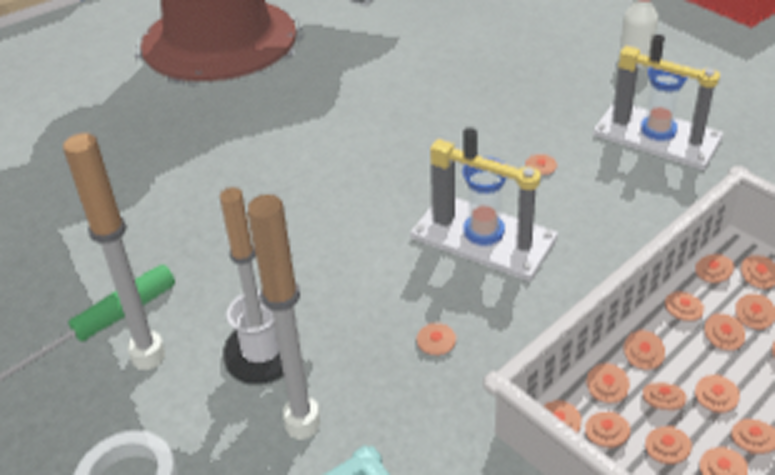

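View pics/t21.png

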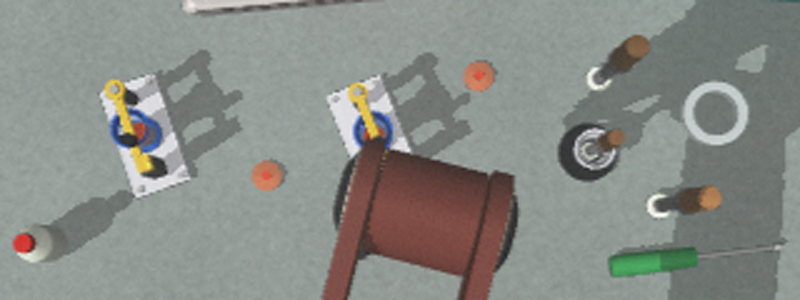

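```bash
python3 -c "
from plant import ticket,monitor
print(ticket.job_done(), monitor.state()['time'])"
```

```text
the job is handed in; nothing more can be done
the job is handed in; nothing more can be done
```

The job is done and handed in at about 21.5 s of the 72 s allowed.

- **Pressing:** I took the small rod from its stand and pushed the copper buttons to the bottom. The tool stopped dead at z = 0.161 m, where the given dimensions put the bottom. I then pressed there with 14 N, rising to about 17 N, for roughly 0.8 s in all.
- **Rod:** It went back into the cup at the same height it was gripped from. I felt light contact on the floor before letting go, and the later pictures show it upright and centred.
- **Hook:** I swung it shut with the fingers around the knob and pushed it against its stop with about 11 N. It did not move further, and the knob ended within about 1 mm of its expected closed position.
- **Last pictures:** The stack sits as low as in the packed tube, the hook looks the same as the packed unit's, and the rod is in its stand. No bystander appears to have moved, and the gripper is clear of everything.

**Disagreements:** The fixed cameras placed things 2–3 mm away from where the wrist camera did, so I went by the wrist camera, and the contacts agreed with it. A sideways force of up to 5.5 N built up during the final press, probably from slight misalignment. The arm was also still swinging when I took a few of the readings, so one approach had to be corrected.

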